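# Rebuild the drive side of a rear hub

## Robot

A 6-joint arm with a two-finger parallel gripper is mounted at the origin on a cart in front of the work surface, level with it; the furniture and walls round the work are solid. World frame = base frame: x ahead of the robot, y to its left, z up, the work surface at z = 0. Lengths are in m, angles in degrees, forces in N, time in s.
With the tool pointing down it reaches from about 0.4 to 0.825 m from the base axis. Payload 7 kg.
Tool frame: the origin (TCP) lies between the finger pads; the fingertips stand 22 mm ahead of it and the grasp point (between the pads) lies 3 mm ahead of it; z points along the fingers, y is the line along which they close (so a half turn about z gives the same grasp; the last joint's range is limited). The gripper opens to 88 mm and grips with 3 to 60 N. Pads are 19 mm wide; open, the fingers measure 130 mm over their backs; the gripper's body (78 mm by 193 mm) begins 47 mm behind the grasp point.
Start: joints at [92.768, 20.546, 0.682, 0, -70.136, -16.507], TCP at [0.16, 0.656, 0.249] pointing down, gripper open.
Joint ranges: [-176.03, 176.03], [-82.01, 121.73], [-58.28, 71.71], [-173.87, 95.51], [-174.79, -0.11], [-173.66, 173.66]. Speed limits (degrees/s): [136.94, 136.94, 172.46, 180, 180, 180].

## Interface

Orientations are given as [roll, pitch, yaw] about the fixed x, y, z axes, in that order (R = Rz(yaw) Ry(pitch) Rx(roll)).
In Python, from plant import ctrl gives the robot as it stands.
- The arm moves only by the tool apply_moves, never from a script. Its argument "targets" is a list of rows, each an object with "travel": the shift along the tool's x, y, z in mm, a list of three; "roll": the turn about the tool's z in degrees; "jaw": the finger opening in mm, from 0 to 87.6. In form: [{"travel": [tx, ty, tz], "roll": roll, "jaw": jaw}, ...]. A call has 1 to 10 rows; each row shifts and turns the commanded pose from where the row before left it, along the tool's axes as they then stand; what a row does not reach is not made up. A row lasts 1/10 s, in which the tool goes at most 50 mm and 8.59 degrees, less where a joint would pass 70% of its speed; a pose out of reach is approached as far as the arm can. A call with a gripper value outside its range is refused whole. The fingers move at their own pace and stop on an object; the grip force is fixed at half the most. Time passes only in rows, so rows that do not move let the fingers close. It gives the time, the measured TCP pose, the force, the opening and the grip force at its end, in the units of the state.
- ctrl.get_obs(): the state, without advancing time (a new reading comes with each control period).
- ctrl.snapshot(name): name is "scene" or "top" or "wrist"; returns the picture (384x512x3 uint8, red, green, blue); there is no depth.
- ctrl.calibration(name): a dict with "K" (3x3 intrinsics, pixels), "extrinsics" (4x4, takes a point from camera to world coordinates); the wrist camera has in their place "hand_eye" (4x4, takes a point from camera to tool coordinates, whose origin is the TCP and whose axes are the flange's). Camera axes: x right, y down, z forward; pixel columns grow to the right and rows downward; lengths in m; the calibration is good to about 2 mm. A picture is of the moment at which its call begins: read the wrist's pose just before it. calibration takes no time and is no camera call.
- ctrl.close_job(): hands the job in; it is judged then, once.
The state is a dict: "clock": time; "joint_pos": joint angles; "qvel": joint speeds; "tau": joint torques, N m; "tool_pos": TCP position; "orientation": TCP orientation; "force": force on the tool from outside, world axes, zero at the start; "moment": the same for the moment, N m; "opening": finger opening in m; "gripper_force": force on a finger pad.
Only numpy, scipy, OpenCV 4.12 (cv2) and the standard library are available. Lean on these libraries where they do the work, as an engineer would, in place of code of your own. Each camera call takes 0.05 s, during which the arm holds its last target. There are 200 camera calls.

## Task

Put the drive side of the bicycle hub back together on its upright axle, in this order: the blue seal flat on the hub, the green sleeve on it with its flange down, the freehub body with the sprocket over both, and last the red end cap on the axle's end. Each part must be fully down on the one below and let go before the next. The black end cap belongs to the hub's other side: leave it where it lies.

Things in the scene. Friction and masses are not known exactly. Their poses are not given: they have to be found in the camera images.
- hub: The hub: black rear hub standing drive side up in a square wooden block (100 x 100 x 30 mm) fixed to the bench. Origin: centre of the block's underside, on the axle's line; z up. Black shell, up to 66 mm diameter. From its top a bare steel axle stands up, plain round, no thread, 15 mm diameter.
- hub_seat (a point): Centre of the flat metal seat (42 mm across) on the shell's top, on the axle's line, 80 mm above the bench; the seal lies here. Round the seat is a black shoulder 55 mm across, 1.5 mm lower.
- hub_axle_tip (a point): Top end of the axle, 140 mm above the bench (60 mm above the seat). The last 4 mm taper from 15 mm to 9 mm diameter.
- seal: The seal: a flat blue rubber disc, 44 mm diameter, 8 mm thick. Bore 17.4 mm, right through. Origin: centre of its underside; z up. Lies flat; any angle about z will do. Seated when its origin is at the hub's seat.
- sleeve: The sleeve: a green metal ring with a flange at the bottom, 12 mm tall. Flange 30 mm diameter, 3 mm thick; above it a collar 22 mm diameter, 9 mm tall. Bore 17.4 mm, right through. Origin: centre of the flange's underside; z up. Stands flange down. Seated on the seal, its origin is 8 mm above the seat.
- freehub: The freehub, 50 mm tall, bore 17.4 mm. Dark foot 56 mm across, hollow below (47 mm wide, 18 mm deep; drops over seal and sleeve); toothed sprocket 70 mm across, then a black collar 41 mm across that ends 29 mm above the underside; above it the silver splined body, 35 mm across, to grip. Origin: centre of the underside; z up; any angle about z. Seated on the sleeve, its origin is level with the hub's seat.
- cap_red: The red end cap: a round cap 16 mm tall, foot 26 mm diameter and 4 mm tall, above it 23 mm diameter. Stands on its open end; bore from below 17.4 mm wide, 12 mm deep. Origin: centre of its underside; z up. Resting on the freehub, its origin is 50 mm above the seat and the axle reaches 10 mm into it.
- cap_black: The black end cap of the hub's other side: same shape and size as the red one, but black. Stays where it lies on the bench.

How it is judged:
By the outcome, as a careful person would: the job done as asked, in the order asked, and still so for the second after the job is handed in, with the robot touching nothing.
It also fails if it takes over 120 s, if anything falls off the work surface, if the arm or the gripper's body presses on something with over 40 N, if the wrist force passes 120 N, or if a joint passes its speed limit or range.

## Working session

There is one attempt and no reset: what is moved stays moved. The work goes in short steps, Python scripts to look and compute and a tool call to move; the robot and the scene stay as the last step left them, time stands still between calls to the robot, and variables do not carry over. Pictures are saved under pics/ and viewed, at most 14 in all, crops included, and the job is handed in when it is done.

Besides the shell and the picture viewer there is one more tool, called by a JSON object that holds its "name" and its "arguments". apply_moves: Moves the arm, as the interface text tells. Its arguments: {"type":"object","properties":{"targets":{"type":"array","items":{"type":"object","properties":{"travel":{"type":"array","items":{"type":"number"}},"roll":{"type":"number"},"jaw":{"type":"number"}}}}},"required":["targets"]}

```bash
mkdir -p pics
python3 - <<'E'
from plant import ctrl
import cv2, numpy as np
np.set_printoptions(precision=4,suppress=True)
o=ctrl.get_obs(); print(o)
for n in("scene","top","wrist"):
    im=ctrl.snapshot(n); cv2.imwrite(f"pics/{n}0.png",im[:,:,::-1]); print(n,ctrl.calibration(n))
a=[cv2.imread(f"pics/{n}0.png") for n in("scene","top")]
E
```

```text
{'clock': 0.0, 'joint_pos': array([ 92.7658,  20.5912,   0.6337,  -0.0211, -70.1355, -16.5049]), 'qvel': array([ 0.0416, -0.011 , -0.0082,  0.0416,  0.0774, -0.0008]), 'tau': array([  0.0004, -58.2718,  29.3057,   6.9974,   0.007 ,  -0.0001]), 'tool_pos': array([0.1602, 0.6552, 0.2476]), 'orientation': array([179.9053,  -0.0074, -13.7463]), 'force': array([ 0.2157, -0.1946, -0.5386]), 'moment': array([ 0.0039, -0.0717, -0.0243]), 'gripper_force': 0.0, 'opening': 0.08755001363495708}
scene {'K': array([[348.6054,   0.    , 259.2438],
       [  0.    , 348.6054, 189.557 ],
       [  0.    ,   0.    ,   1.    ]]), 'extrinsics': array([[-0.7843, -0.3622,  0.5037,  0.0633],
       [-0.6203,  0.4662, -0.6307,  0.5662],
       [-0.0063, -0.8071, -0.5903,  0.6096],
       [ 0.    ,  0.    ,  0.    ,  1.    ]])}
top {'K': array([[428.0698,   0.    , 252.6224],
       [  0.    , 428.0698, 198.1857],
       [  0.    ,   0.    ,   1.    ]]), 'extrinsics': array([[ 0.0095, -0.9858,  0.1679,  0.304 ],
       [-1.    , -0.0095,  0.0008,  0.0414],
       [ 0.0008, -0.1679, -0.9858,  1.2958],
       [ 0.    ,  0.    ,  0.    ,  1.    ]])}
wrist {'K': array([[297.6845,   0.    , 253.3157],
       [  0.    , 297.6845, 192.9122],
       [  0.    ,   0.    ,   1.    ]]), 'hand_eye': array([[-0.    , -0.9642, -0.2653,  0.0713],
       [ 1.    , -0.0001,  0.0004, -0.0002],
       [-0.0004, -0.2653,  0.9642, -0.1369],
       [ 0.    ,  0.    ,  0.    ,  1.    ]])}
```

View pics/top0.png

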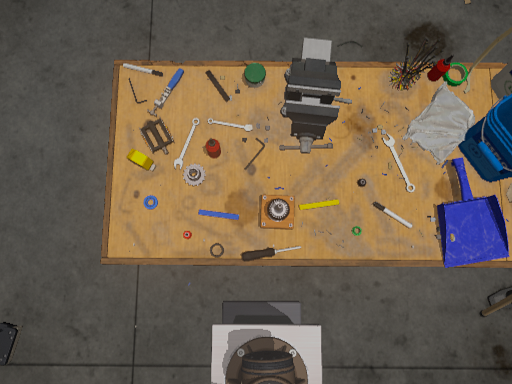

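View pics/scene0.png

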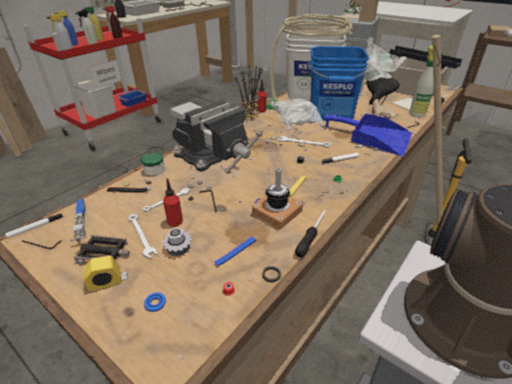

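The top view shows the seal at (151,202), red cap (187,235), sleeve (356,231), freehub (194,175), hub (277,210) and black cap (361,182). I'll measure them in the top and scene views.

```bash
cat > h.py <<'E'
import numpy as np, cv2
from scipy.spatial.transform import Rotation as R
from plant import ctrl
np.set_printoptions(precision=4,suppress=True)
def wristT(o):
    T=np.eye(4); T[:3,:3]=R.from_euler('xyz',o['orientation'],degrees=True).as_matrix(); T[:3,3]=o['tool_pos']; return T
def cam(n,o=None):
    c=ctrl.calibration(n); return c['K'],(c['extrinsics'] if n!='wrist' else wristT(o)@c['hand_eye'])
def ray(n,uv,z,o=None):
    K,E=cam(n,o); d=E[:3,:3]@np.linalg.solve(K,[uv[0],uv[1],1.]); return E[:3,3]+d*(z-E[2,3])/d[2]
def proj(n,P,o=None):
    K,E=cam(n,o); p=K@(E[:3,:3].T@(np.asarray(P)-E[:3,3])); return p[:2]/p[2]
def mask(bgr,c):
    h,s,v=cv2.split(cv2.cvtColor(bgr,cv2.COLOR_BGR2HSV)); h=h.astype(int)
    if c=='red': m=((h<7)|(h>173))&(s>150)&(v>60)
    if c=='blue': m=(h>98)&(h<122)&(s>140)&(v>60)
    if c=='green': m=(h>45)&(h<85)&(s>110)&(v>50)
    return m.astype(np.uint8)
def blobs(m,amin=15):
    n,l,st,ce=cv2.connectedComponentsWithStats(m); out=[]
    for i in range(1,n):
        if st[i,4]>=amin:
            x,y,w,h=st[i,:4]; out.append((np.r_[x+(w-1)/2,y+(h-1)/2],w,h,st[i,4]))
    return out
def shift(o,P):  # world displacement from TCP to P in tool axes, mm
    return 1000*wristT(o)[:3,:3].T@(np.asarray(P)-o['tool_pos'])
E
python3 - <<'E'
from h import *
for n in('top','scene'):
    im=cv2.imread(f'pics/{n}0.png')
    for c,z in(('blue',.006),('green',.006),('red',.01)):
        for b in blobs(mask(im,c)): print(n,c,*b,ray(n,b[0],z))
print('freehub',ray('top',(194,175),.045),'hub tip',ray('top',(278,209),.14),'black',ray('top',(361,182),.012))
print('fh scene',ray('scene',(176,236),.05),'hubtip',ray('scene',(278,171),.14))
a=cv2.imread('pics/top0.png'); s=cv2.imread('pics/scene0.png')
f=lambda im,u,v:cv2.resize(im[v-33:v+33,u-33:u+33],(264,264),interpolation=cv2.INTER_CUBIC)
cv2.imwrite('pics/c0.png',np.vstack([np.hstack([f(a,194,175),f(a,278,210),f(a,356,231)]),np.hstack([f(s,176,240),f(s,277,200),f(s,337,180)])]))
E
```

```text
top blue [175.  78.] 15 19 96 [0.9124 0.2953 0.006 ]
top blue [497.5 129.5] 28 72 1217 [ 0.75   -0.7252  0.006 ]
top blue [485.  149.5] 53 64 1214 [ 0.6845 -0.6806  0.006 ]
top blue [473.  212.5] 71 110 4112 [ 0.4859 -0.6279  0.006 ]
top blue [150.5 202. ] 14 13 74 [0.5088 0.3539 0.006 ]
top blue [218.5 214. ] 40 9 158 [0.4739 0.1456 0.006 ]
top green [254.5  72.5] 20 20 270 [0.9338 0.0403 0.006 ]
top green [455.   73.5] 25 24 181 [ 0.9367 -0.6047  0.006 ]
top green [356.5 230.5] 10 10 48 [ 0.4277 -0.272   0.006 ]
top red [438.5  69.5] 22 22 257 [ 0.948  -0.5507  0.01  ]
top red [212.5 145.5] 14 14 94 [0.688  0.1689 0.01  ]
top red [187.  234.5] 9 8 28 [0.4104 0.2385 0.01  ]
scene blue [70.  31.5] 13 26 92 [ 3.0509 -0.8143  0.006 ]
scene blue [359.5 100.5] 102 108 4515 [ 0.6429 -0.8855  0.006 ]
scene blue [300.5  68. ] 12 13 62 [ 1.1104 -1.1233  0.006 ]
scene blue [133.   98.5] 25 14 193 [ 1.475  -0.2784  0.006 ]
scene blue [ 80. 206.] 7 13 67 [0.9224 0.2864 0.006 ]
scene blue [234.5 251. ] 40 27 205 [0.4718 0.1503 0.006 ]
scene blue [154.5 301.5] 20 18 222 [0.5069 0.3564 0.006 ]
scene green [88.5  9.5] 8 4 25 [ 3.8719 -1.4453  0.006 ]
scene green [429.   62.5] 5 6 22 [ 0.5751 -1.6582  0.006 ]
scene green [269.5 106. ] 6 5 20 [ 0.9258 -0.5902  0.006 ]
scene green [151.5 162. ] 20 7 44 [0.9547 0.0187 0.006 ]
scene green [337.  178.5] 7 6 33 [ 0.426  -0.2695  0.006 ]
scene red [109.5  10.5] 8 8 35 [ 3.6204 -1.5257  0.01  ]
scene red [87. 42.] 115 33 1321 [ 2.6136 -0.7073  0.01  ]
scene red [105.5 108. ] 102 43 958 [ 1.4683 -0.1349  0.01  ]
scene red [261. 101.] 9 21 150 [ 0.984  -0.6044  0.01  ]
scene red [172.5 210. ] 18 33 439 [0.702  0.1429 0.01  ]
scene red [228. 288.] 11 13 75 [0.4091 0.241  0.01  ]
freehub [0.5856 0.2184 0.045 ] hub tip [ 0.4715 -0.0271  0.14  ] black [ 0.576  -0.2889  0.012 ]
fh scene [0.5797 0.2283 0.05  ] hubtip [ 0.4754 -0.0245  0.14  ]
```

View pics/c0.png

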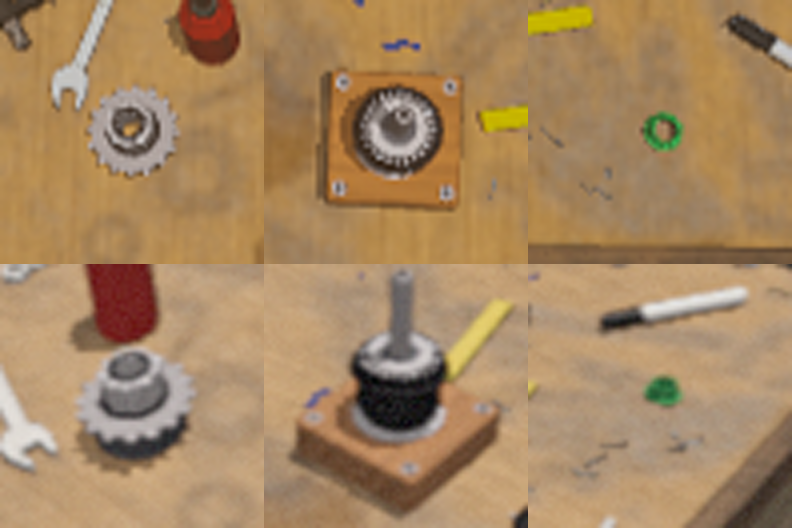

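The freehub stands upright, and the two views agree to about 3 mm on everything. I'll go above the seal, turning the tool to yaw 0 on the way.

{"name": "apply_moves", "arguments": {"targets": [{"travel": [0, 0, 0], "roll": -8, "jaw": 87}, {"travel": [0, 0, 0], "roll": -5.8, "jaw": 87}, {"travel": [35, 30, 0], "roll": 0, "jaw": 87}, {"travel": [35, 30, 0], "roll": 0, "jaw": 87}, {"travel": [35, 30, 0], "roll": 0, "jaw": 87}, {"travel": [35, 30, 0], "roll": 0, "jaw": 87}, {"travel": [35, 30, 10], "roll": 0, "jaw": 87}, {"travel": [35, 30, 15], "roll": 0, "jaw": 87}, {"travel": [35, 30, 15], "roll": 0, "jaw": 87}, {"travel": [35, 30, 20], "roll": 0, "jaw": 87}]}}

```text
clock: 1.15
tool_pos: [0.4417, 0.415, 0.1888]
orientation: [-179.9, -0.0, 0.1]
force: [0.6, 0.8, 0.1]
opening: 0.0867
gripper_force: 0.0
```

{"name": "apply_moves", "arguments": {"targets": [{"travel": [34, 30, 30], "roll": 0, "jaw": 87}, {"travel": [34, 30, 30], "roll": 0, "jaw": 87}, {"travel": [0, 0, 8], "roll": 0, "jaw": 87}, {"travel": [0, 0, 0], "roll": 0, "jaw": 87}]}}

```text
clock: 1.55
tool_pos: [0.503, 0.3591, 0.1233]
orientation: [179.8, 0.1, -0.1]
force: [-0.3, 0.8, 0.0]
opening: 0.0872
gripper_force: 0.0
```

```bash
cat >> h.py <<'E'
def look(name):
    o=ctrl.get_obs(); im=cv2.cvtColor(ctrl.snapshot('wrist'),cv2.COLOR_RGB2BGR); cv2.imwrite(f'pics/{name}.png',im); return o,im
E
python3 - <<'E'
from h import *
o,im=look('w1'); print(o['clock'],o['tool_pos'],o['orientation'],o['force'])
for b in blobs(mask(im,'blue'),100):
    P=ray('wrist',b[0],.006,o); print(*b,P,shift(o,P))
E
```

```text
1.55 [0.503  0.3591 0.1233] [179.8295   0.1478  -0.0864] [-0.2751  0.7556  0.0189]
[257. 187.] 49 49 1385 [0.5094 0.3557 0.006 ] [  6.7332   3.0888 117.3406]
[460. 216.] 79 11 613 [0.4818 0.1714 0.006 ] [-20.6063 187.4389 117.9598]
```

View pics/w1.png

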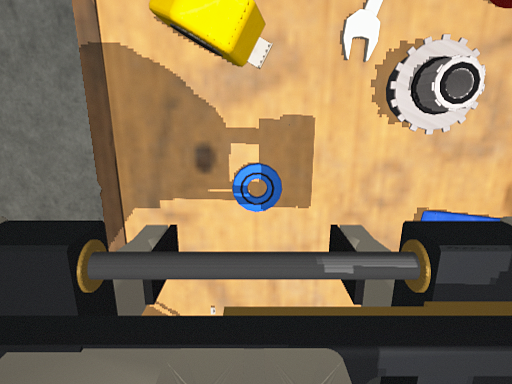

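The wrist view shows the seal at (257,187), 49 px across, which matches 44 mm. I'll descend on it and grip.

{"name": "apply_moves", "arguments": {"targets": [{"travel": [6, 3, 30], "roll": 0, "jaw": 70}, {"travel": [0, 0, 30], "roll": 0, "jaw": 65}, {"travel": [0, 0, 25], "roll": 0, "jaw": 65}, {"travel": [0, 0, 5], "roll": 0, "jaw": 65}, {"travel": [0, 0, 0], "roll": 0, "jaw": 65}, {"travel": [0, 0, 0], "roll": 0, "jaw": 65}]}}

```text
clock: 2.2
tool_pos: [0.5095, 0.3595, 0.0373]
orientation: [-179.9, -0.1, 0.1]
force: [-0.0, 0.3, -0.1]
opening: 0.0652
gripper_force: 0.0
```

Run:
```python
from h import *
o,im=look('w2'); print(o['clock'],o['tool_pos'],o['orientation'],o['force'],o['opening'])
for b in blobs(mask(im,'blue'),100):
    P=ray('wrist',b[0],.008,o); print(*b,P,shift(o,P))
```

```text
2.2 [0.5095 0.3595 0.0373] [-179.8973   -0.1072    0.1413] [-0.0119  0.2794 -0.0932] 0.06520829766045219
[260. 225.] 71 53 1583 [0.5152 0.3558 0.008 ] [ 5.6995  3.7782 29.3367]
[259.5 233. ] 44 37 774 [0.5101 0.356  0.008 ] [ 0.5606  3.5079 29.3276]
```

View pics/w2.png

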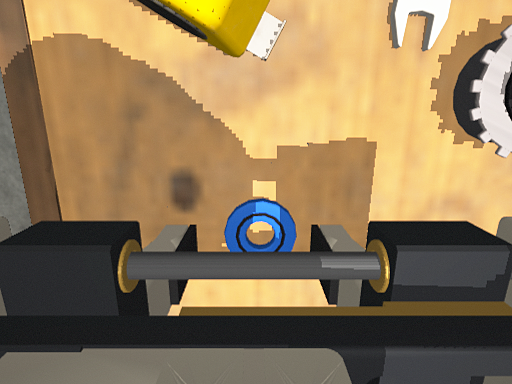

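The seal is at about (260,232), 0.6 mm off in x and 3.5 mm in y. I'll go down 13 mm and close.

{"name": "apply_moves", "arguments": {"targets": [{"travel": [0.5, 3.5, 8], "roll": 0, "jaw": 65}, {"travel": [0, 0, 5], "roll": 0, "jaw": 65}, {"travel": [0, 0, 0], "roll": 0, "jaw": 40}, {"travel": [0, 0, 0], "roll": 0, "jaw": 38}, {"travel": [0, 0, 0], "roll": 0, "jaw": 38}, {"travel": [0, 0, 0], "roll": 0, "jaw": 38}, {"travel": [0, 0, 0], "roll": 0, "jaw": 38}, {"travel": [0, 0, 0], "roll": 0, "jaw": 38}]}}

```text
clock: 3.05
tool_pos: [0.5095, 0.3545, 0.0224]
orientation: [180.0, 0.0, 0.1]
force: [-1.6, -0.7, -1.1]
opening: 0.0424
gripper_force: 30.0
```

The seal is gripped. I'll lift it and carry it to 30 mm short of the hub in x, to look at the axle from there.

{"name": "apply_moves", "arguments": {"targets": [{"travel": [0, 0, -40], "roll": 0, "jaw": 38}, {"travel": [0, 0, -45], "roll": 0, "jaw": 38}, {"travel": [0, 0, -45], "roll": 0, "jaw": 38}, {"travel": [-10, 20, -40], "roll": 0, "jaw": 38}, {"travel": [-10, 45, 0], "roll": 0, "jaw": 38}, {"travel": [-10, 48, 0], "roll": 0, "jaw": 38}, {"travel": [-10, 48, 0], "roll": 0, "jaw": 38}, {"travel": [-10, 48, 0], "roll": 0, "jaw": 38}, {"travel": [-8, 48, 0], "roll": 0, "jaw": 38}, {"travel": [-8, 48, 0], "roll": 0, "jaw": 38}]}}

```text
clock: 4.05
tool_pos: [0.443, 0.0477, 0.1928]
orientation: [-180.0, -0.0, 0.1]
force: [1.2, 0.2, 0.4]
opening: 0.0428
gripper_force: 30.0
```

{"name": "apply_moves", "arguments": {"targets": [{"travel": [-5, 40, 0], "roll": 0, "jaw": 38}, {"travel": [-5, 35, 0], "roll": 0, "jaw": 38}, {"travel": [0, 0, 0], "roll": 0, "jaw": 38}, {"travel": [0, 0, 0], "roll": 0, "jaw": 38}]}}

```text
clock: 4.45
tool_pos: [0.4338, -0.0263, 0.1927]
orientation: [-180.0, -0.0, -0.1]
force: [0.7, -0.5, 1.1]
opening: 0.0426
gripper_force: 30.0
```

Run:
```python
from h import *
o,im=look('w3'); print(o['clock'],o['tool_pos'],o['orientation'],o['force'],o['opening'])
for z in(.14,.08): print(proj('wrist',(.4735,-.026,z),o))
T=wristT(o); print(proj('wrist',T[:3]@[0,0,.02,1],o))
for b in blobs(mask(im,'blue'),60): print(*b)
```

```text
4.45 [ 0.4338 -0.0263  0.1927] [-179.9836   -0.0359   -0.0592] [ 0.7286 -0.4601  1.0522] 0.042561153955940616
[253.123  162.0718]
[253.146  150.2432]
[253.6919 240.3592]
[264.5  59. ] 28 9 149
[ 91.5 142. ] 118 27 1670
[253.  228.5] 79 46 1590
[253.5 238. ] 48 27 542
```

View pics/w3.png

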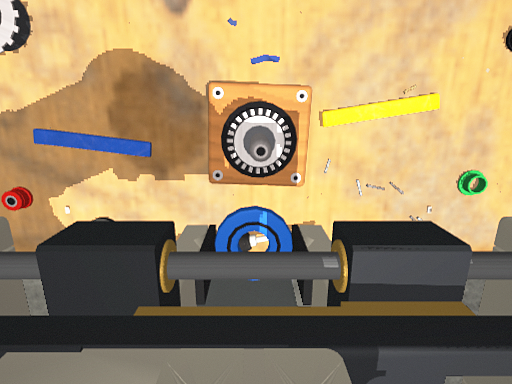

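The axle tip is at about (260,151) and the held seal at (253,240). I'll enlarge the tip.

Run:
```python
from h import *
im=cv2.imread('pics/w3.png')
a=cv2.resize(im[115:165,235:285],(400,400),interpolation=cv2.INTER_NEAREST)
b=cv2.resize(im[200:290,208:298],(396,400),interpolation=cv2.INTER_NEAREST)
cv2.imwrite('pics/c3.png',np.hstack([a,b]))
```

```text
(no output)
```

View pics/c3.png

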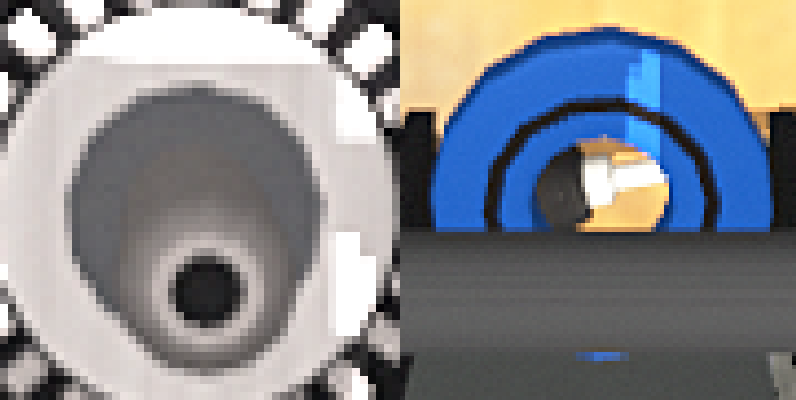

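```bash
cat >> h.py <<'E'
def trayz(uv,z):  # wrist pixel -> tool-frame point on plane tool z
    c=ctrl.calibration('wrist'); E=c['hand_eye']; d=E[:3,:3]@np.linalg.solve(c['K'],[uv[0],uv[1],1.]); return 1000*(E[:3,3]+d*(z-E[2,3])/d[2])
E
python3 - <<'E'
from h import *
zt=.0145
print('seal top -x',trayz((253.5,279.2),zt),'top +x',trayz((253.5,209.7),zt),'bottom +x',trayz((253.5,206),zt+.008))
print('groove cols',trayz((227.3,235),zt),trayz((280,235),zt))
for d in(.1927-.14,): print('axle tip',trayz((260.4,150.9),d))
E
```

```text
seal top -x [-21.6485  -0.1129  14.5   ] top +x [20.3182 -0.1194 14.5   ] bottom +x [19.8137 -0.1098 22.5   ]
groove cols [  5.6947 -14.4938  14.5   ] [ 5.6871 14.4259 14.5   ]
axle tip [46.8338  4.3088 52.7   ]
```

Run:
```python
from h import *
z=.1927
for s in((217.5,92.5),(302,96.5),(296,178),(217,175)): print('screw',trayz(s,z-.03))
P=np.array([trayz(s,z-.03) for s in((217.5,92.5),(302,96.5),(296,178),(217,175))]);print(P.mean(0))
# seat: bright ring outer edge cols at crop row ~ 25
print('axle tip',trayz((260.4,150.9),z-.14))
im=cv2.imread('pics/w3.png'); g=cv2.cvtColor(im,cv2.COLOR_BGR2GRAY)
m=(g[95:185,212:305]<45).astype(np.uint8); 
n,l,st,ce=cv2.connectedComponentsWithStats(m); i=1+st[1:,4].argmax(); print(st[i],ce[i])
x,y,w,h=st[i,:4]; c=(212+x+(w-1)/2,95+y+(h-1)/2); print('shoulder/shell',c,w,h,trayz(c,z-.0785),trayz(c,z-.07))
# axle seen at seat: dark disc crop left col 68..320 /8
print(trayz((235+194/8-.5,115+45/8),z-.08))
t=cv2.imread('pics/top0.png')
```

```text
screw [ 88.3129 -34.3345 162.7   ]
screw [ 84.6765  46.5288 162.7   ]
screw [  4.763  43.819 162.7  ]
screw [  7.9256 -37.4156 162.7   ]
[ 46.4195   4.6494 162.7   ]
axle tip [46.8338  4.3088 52.7   ]
[   9    7   75   75 1207] [46.8235 45.807 ]
shoulder/shell (np.float64(258.0), np.float64(139.0)) 75 75 [ 48.7901   3.744  114.2   ] [ 48.0274   3.8811 122.7   ]
[ 63.721    4.2694 112.7   ]
```

Tip, block screws and shell all agree on the hub at tool (+46.8, +4.3). The held seal's centre is at (-0.8, -0.1). I'll move over the axle and start down.

{"name": "apply_moves", "arguments": {"targets": [{"travel": [25, 4.4, 0], "roll": 0, "jaw": 38}, {"travel": [22.5, 0, 0], "roll": 0, "jaw": 38}, {"travel": [0, 0, 15], "roll": 0, "jaw": 38}, {"travel": [0, 0, 10], "roll": 0, "jaw": 38}, {"travel": [0, 0, 0], "roll": 0, "jaw": 38}, {"travel": [0, 0, 5], "roll": 0, "jaw": 38}, {"travel": [0, 0, 5], "roll": 0, "jaw": 38}, {"travel": [0, 0, 2], "roll": 0, "jaw": 38}, {"travel": [0, 0, 0], "roll": 0, "jaw": 38}]}}

```text
clock: 5.4
tool_pos: [0.4812, -0.0299, 0.1554]
orientation: [180.0, 0.0, 0.1]
force: [-0.2, -0.3, -0.3]
opening: 0.0429
gripper_force: 30.0
```

Run:
```python
from h import *
o,im=look('w4'); print(o['clock'],o['tool_pos'],o['orientation'],o['force'],o['opening'])
cv2.imwrite('pics/c4.png',cv2.resize(im[200:290,198:308],(733,600),interpolation=cv2.INTER_NEAREST))
```

```text
5.4 [ 0.4812 -0.0299  0.1554] [179.9995   0.0077   0.0646] [-0.232  -0.3248 -0.3288] 0.04291740267027061
```

View pics/c4.png

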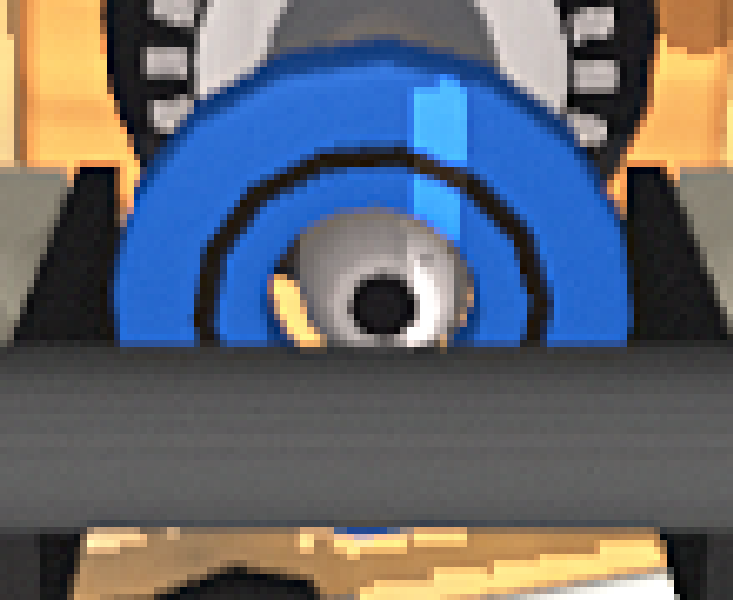

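The tip is inside the bore at crop (384,304), with no force. I'll measure the offset.

Run:
```python
from h import *
print(trayz((255.1,245.1),.0154), trayz((253.6,279.0),.0145), trayz((253.6,210.),.0145),trayz((253.6,231.2),.0145))
```

```text
[-0.7758  0.7769 15.4   ] [-21.5194  -0.0556  14.5   ] [20.1487 -0.0658 14.5   ] [ 7.9331 -0.0628 14.5   ]
```

Aligned in x, and +0.8 mm needed in y. I'll lower the seal.

{"name": "apply_moves", "arguments": {"targets": [{"travel": [0, 0.8, 5], "roll": 0, "jaw": 38}, {"travel": [0, 0, 10], "roll": 0, "jaw": 38}, {"travel": [0, 0, 15], "roll": 0, "jaw": 38}, {"travel": [0, 0, 12], "roll": 0, "jaw": 38}, {"travel": [0, 0, 6], "roll": 0, "jaw": 38}, {"travel": [0, 0, 2], "roll": 0, "jaw": 38}, {"travel": [0, 0, 0], "roll": 0, "jaw": 38}]}}

```text
clock: 6.15
tool_pos: [0.4814, -0.0308, 0.1052]
orientation: [180.0, 0.0, 0.1]
force: [0.2, -0.1, 0.4]
opening: 0.0429
gripper_force: 30.0
```

{"name": "apply_moves", "arguments": {"targets": [{"travel": [0, 0, 1.5], "roll": 0, "jaw": 38}, {"travel": [0, 0, 1], "roll": 0, "jaw": 38}, {"travel": [0, 0, 0], "roll": 0, "jaw": 38}]}}

```text
clock: 6.45
tool_pos: [0.4815, -0.0307, 0.1032]
orientation: [-180.0, -0.0, 0.1]
force: [-0.6, 0.2, 0.5]
opening: 0.0425
gripper_force: 30.0
```

{"name": "apply_moves", "arguments": {"targets": [{"travel": [0, 0, 0.7], "roll": 0, "jaw": 38}, {"travel": [0, 0, 0.6], "roll": 0, "jaw": 38}, {"travel": [0, 0, 0], "roll": 0, "jaw": 38}]}}

```text
clock: 6.75
tool_pos: [0.4816, -0.0307, 0.1023]
orientation: [-180.0, -0.0, 0.1]
force: [-2.3, 0.9, 7.1]
opening: 0.0426
gripper_force: 30.0
```

7 N at the expected height, so the seal is seated. I'll release, rise straight up, and head for the sleeve.

{"name": "apply_moves", "arguments": {"targets": [{"travel": [0, 0, 0], "roll": 0, "jaw": 58}, {"travel": [0, 0, 0], "roll": 0, "jaw": 58}, {"travel": [0, 0, 0], "roll": 0, "jaw": 58}, {"travel": [0, 0, -10], "roll": 0, "jaw": 60}, {"travel": [0, 0, -30], "roll": 0, "jaw": 60}, {"travel": [0, 0, -40], "roll": 0, "jaw": 60}, {"travel": [0, 0, -10], "roll": 0, "jaw": 60}, {"travel": [-20, 30, 0], "roll": 0, "jaw": 60}, {"travel": [-10, 45, 0], "roll": 0, "jaw": 60}, {"travel": [-5, 45, 0], "roll": 0, "jaw": 60}]}}

```text
clock: 7.75
tool_pos: [0.4457, -0.1515, 0.1926]
orientation: [-180.0, -0.1, 0.2]
force: [2.5, -0.6, 0.4]
opening: 0.0602
gripper_force: 0.0
```

{"name": "apply_moves", "arguments": {"targets": [{"travel": [-5, 45, 10], "roll": 0, "jaw": 60}, {"travel": [-5, 40, 30], "roll": 0, "jaw": 60}, {"travel": [-5, 36, 30], "roll": 0, "jaw": 60}, {"travel": [0, 0, 0], "roll": 0, "jaw": 60}, {"travel": [0, 0, 0], "roll": 0, "jaw": 60}]}}

```text
clock: 8.25
tool_pos: [0.4309, -0.2724, 0.1213]
orientation: [-180.0, 0.1, -0.1]
force: [0.8, -0.5, 1.4]
opening: 0.0601
gripper_force: 0.0
```

Run:
```python
from h import *
o,im=look('w5'); print(o['clock'],o['tool_pos'],o['orientation'],o['force'],o['opening'])
for b in blobs(mask(im,'green'),60):
    P=ray('wrist',b[0],.006,o); print(*b,P,shift(o,P))
t=cv2.cvtColor(ctrl.snapshot('scene'),cv2.COLOR_RGB2BGR)
(u,v)=(277,195)
cv2.imwrite('pics/c5.png',np.hstack([cv2.resize(im[100:270,170:340],(400,400),interpolation=cv2.INTER_CUBIC),cv2.resize(t[v-35:v+35,u-35:u+35],(400,400),interpolation=cv2.INTER_CUBIC)]))
```

```text
8.25 [ 0.4309 -0.2724  0.1213] [-179.9856    0.1183   -0.0679] [ 0.846  -0.5169  1.3567] 0.06007028882455036
[253.  197.5] 33 32 571 [ 0.4284 -0.2719  0.006 ] [ -2.2943  -0.4373 115.2657]
```

View pics/c5.png

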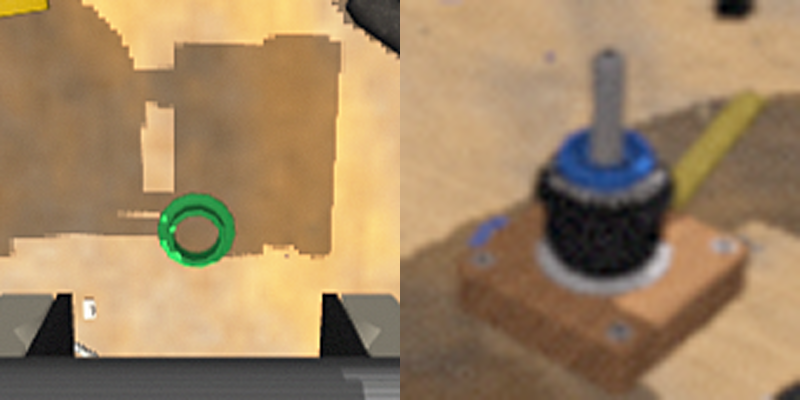

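The seal lies flat on the hub, and the sleeve is flange down at (253,197). I'll descend and grip its collar.

{"name": "apply_moves", "arguments": {"targets": [{"travel": [-2, -0.4, 35], "roll": 0, "jaw": 55}, {"travel": [0, 0, 35], "roll": 0, "jaw": 50}, {"travel": [0, 0, 18], "roll": 0, "jaw": 50}, {"travel": [0, 0, 5], "roll": 0, "jaw": 50}, {"travel": [0, 0, 0], "roll": 0, "jaw": 50}, {"travel": [0, 0, 0], "roll": 0, "jaw": 50}]}}

```text
clock: 8.95
tool_pos: [0.431, -0.271, 0.0303]
orientation: [180.0, -0.1, 0.1]
force: [0.6, 0.3, -0.6]
opening: 0.0505
gripper_force: 0.0
```

{"name": "apply_moves", "arguments": {"targets": [{"travel": [0, 0, 1], "roll": 0, "jaw": 20}, {"travel": [0, 0, 0], "roll": 0, "jaw": 18}, {"travel": [0, 0, 0], "roll": 0, "jaw": 18}, {"travel": [0, 0, 0], "roll": 0, "jaw": 18}, {"travel": [0, 0, 0], "roll": 0, "jaw": 18}, {"travel": [0, 0, 0], "roll": 0, "jaw": 18}]}}

```text
clock: 9.55
tool_pos: [0.4298, -0.2713, 0.0281]
orientation: [180.0, -0.0, 0.1]
force: [-1.1, -0.0, 3.5]
opening: 0.0204
gripper_force: 30.0
```

The sleeve's collar is gripped. I'll lift it and carry it over the axle.

{"name": "apply_moves", "arguments": {"targets": [{"travel": [0, 0, -20], "roll": 0, "jaw": 18}, {"travel": [0, 0, -45], "roll": 0, "jaw": 18}, {"travel": [0, 0, -45], "roll": 0, "jaw": 18}, {"travel": [0, -20, -40], "roll": 0, "jaw": 18}, {"travel": [10, -45, -5], "roll": 0, "jaw": 18}, {"travel": [10, -45, 0], "roll": 0, "jaw": 18}, {"travel": [10, -45, 0], "roll": 0, "jaw": 18}, {"travel": [10, -45, 0], "roll": 0, "jaw": 18}, {"travel": [11, -41, 0], "roll": 0, "jaw": 18}, {"travel": [0, 0, 0], "roll": 0, "jaw": 18}]}}

```text
clock: 10.55
tool_pos: [0.4817, -0.0263, 0.1829]
orientation: [-180.0, -0.1, 0.3]
force: [-0.2, -0.5, -1.5]
opening: 0.0199
gripper_force: 30.0
```

{"name": "apply_moves", "arguments": {"targets": [{"travel": [0, 0, 4], "roll": 0, "jaw": 18}, {"travel": [0, 0, 4], "roll": 0, "jaw": 18}, {"travel": [0, 0, 0], "roll": 0, "jaw": 18}]}}

```text
clock: 10.85
tool_pos: [0.4795, -0.0312, 0.1739]
orientation: [180.0, 0.1, -0.0]
force: [0.2, 0.5, -0.2]
opening: 0.0198
gripper_force: 30.0
```

Run:
```python
from h import *
o,im=look('w6'); print(o['clock'],o['tool_pos'],o['orientation'],o['force'],o['opening'])
print(blobs(mask(im,'green'),20))
cv2.imwrite('pics/c6.png',cv2.resize(im[200:290,198:308],(733,600),interpolation=cv2.INTER_NEAREST))
```

```text
10.85 [ 0.4795 -0.0312  0.1739] [179.98     0.1025  -0.0285] [ 0.1706  0.458  -0.1911] 0.01975390109213953
[(array([253. , 234.5]), np.int32(37), np.int32(34), np.int32(752))]
```

View pics/c6.png

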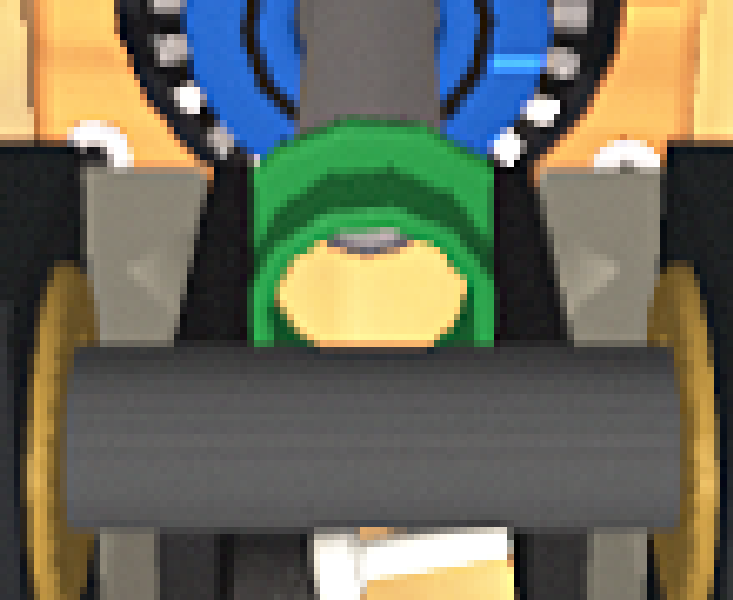

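The sleeve is upright in the fingers, and the axle tip just shows through the bore at crop (370,240). Next I'll work out the sleeve's offset.

Run:
```python
from h import *
print('collar +11:',trayz((253,230.7),.0161),'flange +15:',trayz((253,217.3),.0281))
print('tip near edge(+4.5):',trayz((253.3,200+225/6.67-.5),.1739-.14), 'axle want', 1000*(.4807-.4795))
```

```text
collar +11: [ 7.5588 -0.3911 16.1   ] flange +15: [11.026  -0.3953 28.1   ]
tip near edge(+4.5): [-1.5432 -0.2161 33.9   ] axle want 1.2000000000000344
```

{"name": "apply_moves", "arguments": {"targets": [{"travel": [3.6, 0.4, 0], "roll": 0, "jaw": 18}, {"travel": [0, 0, 3], "roll": 0, "jaw": 18}, {"travel": [0, 0, 2], "roll": 0, "jaw": 18}, {"travel": [0, 0, 0], "roll": 0, "jaw": 18}]}}

```text
clock: 11.3
tool_pos: [0.4838, -0.0308, 0.1694]
orientation: [180.0, 0.0, 0.0]
force: [-0.7, -0.2, 0.1]
opening: 0.0198
gripper_force: 30.0
```

Run:
```python
from h import *
o,im=look('w7'); print(o['clock'],o['tool_pos'],o['orientation'],o['force'],o['opening'])
cv2.imwrite('pics/c7.png',cv2.resize(im[200:290,198:308],(733,600),interpolation=cv2.INTER_NEAREST))
```

```text
11.3 [ 0.4838 -0.0308  0.1694] [179.993    0.0376   0.0323] [-0.7386 -0.1646  0.1257] 0.019825547824498992
```

View pics/c7.png

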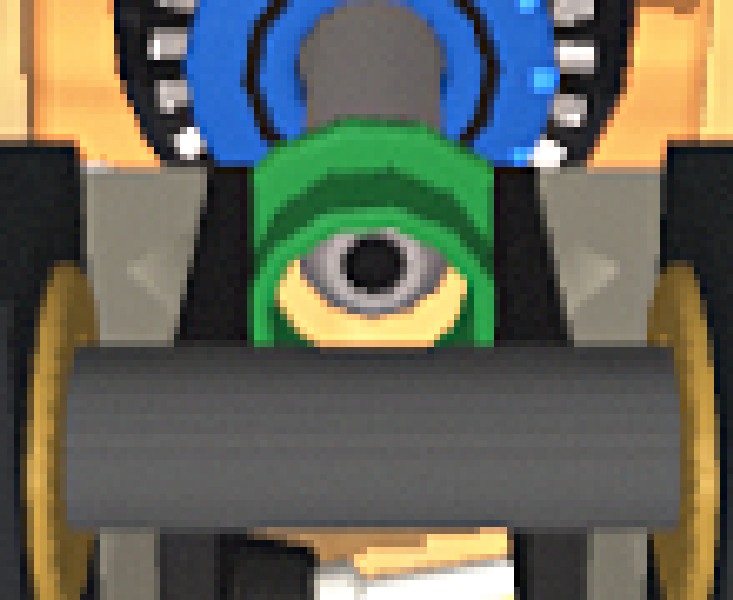

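The tip is seen through the bore at crop (372,263), aligned within about 1 mm. I'll make a small correction and lower it.

{"name": "apply_moves", "arguments": {"targets": [{"travel": [-0.5, 0, 3], "roll": 0, "jaw": 18}, {"travel": [0, 0, 4], "roll": 0, "jaw": 18}, {"travel": [0, 0, 4], "roll": 0, "jaw": 18}, {"travel": [0, 0, 0], "roll": 0, "jaw": 18}]}}

```text
clock: 11.75
tool_pos: [0.4831, -0.0306, 0.1581]
orientation: [180.0, 0.1, 0.1]
force: [-0.3, -0.9, -1.1]
opening: 0.02
gripper_force: 30.0
```

{"name": "apply_moves", "arguments": {"targets": [{"travel": [0, 0, 10], "roll": 0, "jaw": 18}, {"travel": [0, 0, 12], "roll": 0, "jaw": 18}, {"travel": [0, 0, 10], "roll": 0, "jaw": 18}, {"travel": [0, 0, 5], "roll": 0, "jaw": 18}, {"travel": [0, 0, 2], "roll": 0, "jaw": 18}, {"travel": [0, 0, 0], "roll": 0, "jaw": 18}]}}

```text
clock: 12.35
tool_pos: [0.4835, -0.0306, 0.1195]
orientation: [180.0, 0.0, 0.1]
force: [-0.6, 0.0, 0.0]
opening: 0.0201
gripper_force: 30.0
```

{"name": "apply_moves", "arguments": {"targets": [{"travel": [0, 0, 1], "roll": 0, "jaw": 18}, {"travel": [0, 0, 1], "roll": 0, "jaw": 18}, {"travel": [0, 0, 0], "roll": 0, "jaw": 18}]}}

```text
clock: 12.65
tool_pos: [0.4836, -0.0305, 0.118]
orientation: [-180.0, -0.0, 0.1]
force: [0.2, -0.6, -1.3]
opening: 0.0204
gripper_force: 30.0
```

{"name": "apply_moves", "arguments": {"targets": [{"travel": [0, 0, 1], "roll": 0, "jaw": 18}, {"travel": [0, 0, 0.7], "roll": 0, "jaw": 18}, {"travel": [0, 0, 0], "roll": 0, "jaw": 18}]}}

```text
clock: 12.95
tool_pos: [0.4836, -0.0305, 0.1162]
orientation: [-180.0, -0.0, 0.1]
force: [0.2, 0.5, 0.6]
opening: 0.0203
gripper_force: 30.0
```

{"name": "apply_moves", "arguments": {"targets": [{"travel": [0, 0, 0.7], "roll": 0, "jaw": 18}, {"travel": [0, 0, 0], "roll": 0, "jaw": 18}]}}

```text
clock: 13.15
tool_pos: [0.4837, -0.0305, 0.1161]
orientation: [180.0, -0.0, 0.1]
force: [-2.9, 0.5, 8.5]
opening: 0.0201
gripper_force: 30.0
```

Seated, with 8.5 N at the expected height. I'll release and go to the freehub.

{"name": "apply_moves", "arguments": {"targets": [{"travel": [0, 0, -0.3], "roll": 0, "jaw": 40}, {"travel": [0, 0, 0], "roll": 0, "jaw": 50}, {"travel": [0, 0, 0], "roll": 0, "jaw": 60}, {"travel": [0, 0, -10], "roll": 0, "jaw": 60}, {"travel": [0, 0, -30], "roll": 0, "jaw": 60}, {"travel": [0, 0, -34], "roll": 0, "jaw": 60}, {"travel": [10, -30, 0], "roll": 0, "jaw": 60}, {"travel": [15, -45, 0], "roll": 0, "jaw": 60}, {"travel": [15, -45, 0], "roll": 0, "jaw": 60}, {"travel": [20, -45, 0], "roll": 0, "jaw": 60}]}}

```text
clock: 14.15
tool_pos: [0.5435, 0.1361, 0.191]
orientation: [-180.0, -0.1, 0.0]
force: [1.8, 1.3, 0.8]
opening: 0.0597
gripper_force: 0.0
```

{"name": "apply_moves", "arguments": {"targets": [{"travel": [20, -44, 5], "roll": 0, "jaw": 60}, {"travel": [20, -44, 15], "roll": 0, "jaw": 60}, {"travel": [0, 0, 0], "roll": 0, "jaw": 60}, {"travel": [0, 0, 0], "roll": 0, "jaw": 60}]}}

```text
clock: 14.55
tool_pos: [0.5829, 0.2229, 0.1691]
orientation: [179.9, 0.1, 0.1]
force: [0.1, 0.1, -0.0]
opening: 0.0601
gripper_force: 0.0
```

Run:
```python
from h import *
o,im=look('w8'); print(o['clock'],o['tool_pos'],o['orientation'],o['force'],o['opening'])
t=cv2.cvtColor(ctrl.snapshot('scene'),cv2.COLOR_RGB2BGR)
(u,v)=(277,195)
cv2.imwrite('pics/c8.png',np.hstack([cv2.resize(im[90:270,163:343],(400,400),interpolation=cv2.INTER_CUBIC),cv2.resize(t[v-35:v+35,u-35:u+35],(400,400),interpolation=cv2.INTER_CUBIC)]))
```

```text
14.55 [0.5829 0.2229 0.1691] [179.9246   0.093    0.1453] [ 0.1158  0.1204 -0.01  ] 0.060075424078564824
```

View pics/c8.png

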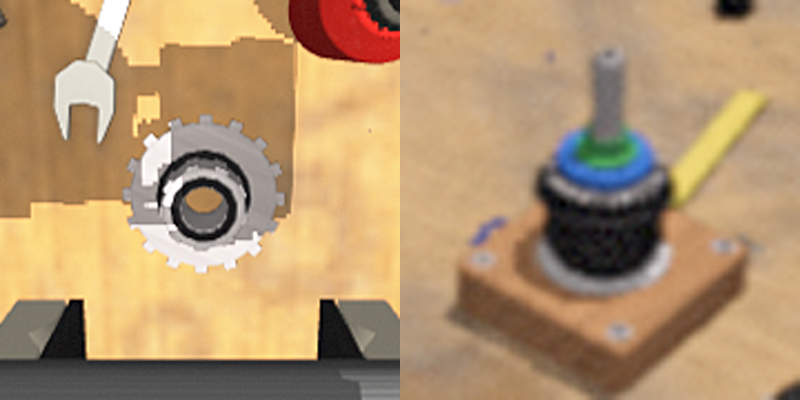

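The sleeve is seated. The freehub's top ring is at wrist pixel (254.3,183.5).

Run:
```python
from h import *
print(trayz((254.3,183.5),.1191),trayz((254.5,177.3),.1691-.022))
```

```text
[  9.4795   0.7138 119.1   ] [  8.9328   1.0151 147.1   ]
```

{"name": "apply_moves", "arguments": {"targets": [{"travel": [9, 0.8, 30], "roll": 0, "jaw": 60}, {"travel": [0, 0, 40], "roll": 0, "jaw": 60}, {"travel": [0, 0, 30], "roll": 0, "jaw": 60}, {"travel": [0, 0, 10], "roll": 0, "jaw": 60}, {"travel": [0, 0, 3], "roll": 0, "jaw": 60}, {"travel": [0, 0, 0], "roll": 0, "jaw": 60}]}}

```text
clock: 15.25
tool_pos: [0.5928, 0.2212, 0.0584]
orientation: [-180.0, -0.1, 0.1]
force: [0.4, 1.1, -0.0]
opening: 0.0601
gripper_force: 0.0
```

{"name": "apply_moves", "arguments": {"targets": [{"travel": [0, 0, 1], "roll": 0, "jaw": 35}, {"travel": [0, 0, 0], "roll": 0, "jaw": 30}, {"travel": [0, 0, 0], "roll": 0, "jaw": 30}, {"travel": [0, 0, 0], "roll": 0, "jaw": 30}, {"travel": [0, 0, 0], "roll": 0, "jaw": 30}, {"travel": [0, 0, 0], "roll": 0, "jaw": 30}]}}

```text
clock: 15.85
tool_pos: [0.5923, 0.2216, 0.0566]
orientation: [-180.0, -0.0, 0.1]
force: [-1.3, 0.4, 4.9]
opening: 0.0339
gripper_force: 30.0
```

The body is gripped. I'll lift it and carry it to about 55 mm short of the axle in x, for one look.

{"name": "apply_moves", "arguments": {"targets": [{"travel": [0, 0, -15], "roll": 0, "jaw": 30}, {"travel": [0, 0, -45], "roll": 0, "jaw": 30}, {"travel": [0, 0, -48], "roll": 0, "jaw": 30}, {"travel": [-10, 15, -45], "roll": 0, "jaw": 30}, {"travel": [-25, 38, -5], "roll": 0, "jaw": 30}, {"travel": [-27, 40, 0], "roll": 0, "jaw": 30}, {"travel": [-27, 40, 0], "roll": 0, "jaw": 30}, {"travel": [-27, 40, 0], "roll": 0, "jaw": 30}, {"travel": [-27, 40, 0], "roll": 0, "jaw": 30}, {"travel": [-24, 39, 0], "roll": 0, "jaw": 30}]}}

```text
clock: 16.85
tool_pos: [0.4233, -0.0324, 0.2136]
orientation: [-180.0, 0.0, 0.1]
force: [1.4, -0.9, -1.5]
opening: 0.0337
gripper_force: 30.0
```

{"name": "apply_moves", "arguments": {"targets": [{"travel": [0, 0, 0], "roll": 0, "jaw": 30}, {"travel": [0, 0, 0], "roll": 0, "jaw": 30}]}}

```text
clock: 17.05
tool_pos: [0.4247, -0.0317, 0.2141]
orientation: [-180.0, -0.0, -0.0]
force: [0.4, -0.3, -0.8]
opening: 0.0331
gripper_force: 30.0
```

Run:
```python
from h import *
o,im=look('w9'); print(o['clock'],o['tool_pos'],o['orientation'],o['force'],o['opening'])
cv2.imwrite('pics/c9.png',cv2.resize(im[110:290,143:363],(733,600),interpolation=cv2.INTER_NEAREST))
```

```text
17.05 [ 0.4247 -0.0317  0.2141] [-179.9732   -0.0403   -0.0463] [ 0.4041 -0.3288 -0.835 ] 0.03314610528692258
```

View pics/c9.png

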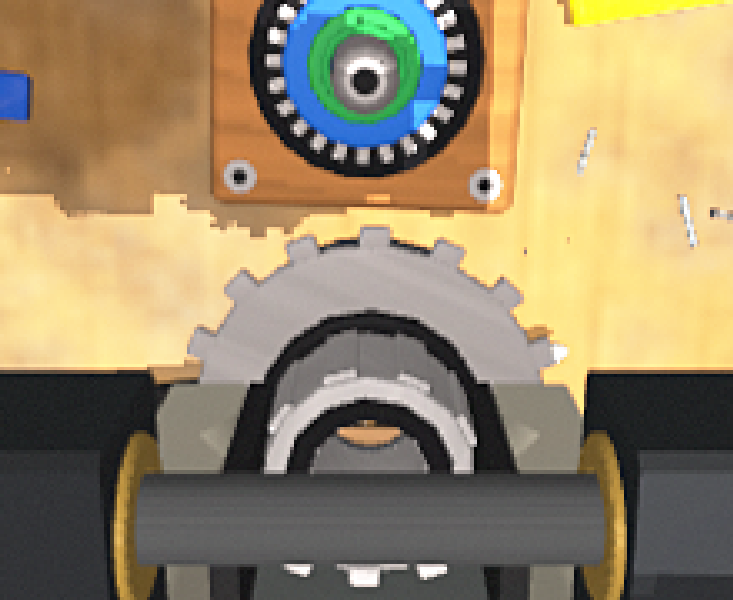

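The axle tip is at (252.0,133.8) and the freehub sits level in the grip. I'll work out the offsets.

Run:
```python
from h import *
print('tip',trayz((252.0,133.8),.0741))
print('collar +20.5',trayz((254,203.1),.0276),'top +17.5',trayz((254,222.8),.0066),'top -17.5',trayz((254,285.),.0066))
print('cols collar',trayz((254,225),.0066))
for c in((270,472)): print(trayz((143+c/3.333-.5,240),.0066))
```

```text
tip [55.9692 -1.0997 74.1   ]
collar +20.5 [19.9268  0.1854 27.6   ] top +17.5 [15.8848  0.129   6.6   ] top -17.5 [-20.3686   0.1507   6.6   ]
cols collar [14.6758  0.1297  6.6   ]
[  6.3003 -15.8004   6.6   ]
[ 6.2916 15.8744  6.6   ]
```

{"name": "apply_moves", "arguments": {"targets": [{"travel": [25, -1.1, 0], "roll": 0, "jaw": 30}, {"travel": [25, 0, 0], "roll": 0, "jaw": 30}, {"travel": [7, 0, 0], "roll": 0, "jaw": 30}, {"travel": [0, 0, 0], "roll": 0, "jaw": 30}, {"travel": [0, 0, 10], "roll": 0, "jaw": 30}, {"travel": [0, 0, 10], "roll": 0, "jaw": 30}, {"travel": [0, 0, 10], "roll": 0, "jaw": 30}, {"travel": [0, 0, 0], "roll": 0, "jaw": 30}]}}

```text
clock: 17.9
tool_pos: [0.4808, -0.03, 0.1821]
orientation: [180.0, 0.2, 0.1]
force: [0.3, 0.4, -1.9]
opening: 0.0337
gripper_force: 30.0
```

{"name": "apply_moves", "arguments": {"targets": [{"travel": [0, 0, 3], "roll": 0, "jaw": 30}, {"travel": [0, 0, 3], "roll": 0, "jaw": 30}, {"travel": [0, 0, 0], "roll": 0, "jaw": 30}]}}

```text
clock: 18.2
tool_pos: [0.4822, -0.0298, 0.1777]
orientation: [-180.0, 0.0, 0.1]
force: [0.0, 0.3, -1.6]
opening: 0.0335
gripper_force: 30.0
```

{"name": "apply_moves", "arguments": {"targets": [{"travel": [0, 0, 2], "roll": 0, "jaw": 30}, {"travel": [0, 0, 2], "roll": 0, "jaw": 30}, {"travel": [0, 0, 0], "roll": 0, "jaw": 30}]}}

```text
clock: 18.5
tool_pos: [0.4821, -0.0298, 0.1737]
orientation: [180.0, 0.0, 0.1]
force: [0.3, -0.1, -1.1]
opening: 0.0335
gripper_force: 30.0
```

{"name": "apply_moves", "arguments": {"targets": [{"travel": [0, 0, 2], "roll": 0, "jaw": 30}, {"travel": [0, 0, 2], "roll": 0, "jaw": 30}, {"travel": [0, 0, 0], "roll": 0, "jaw": 30}]}}

```text
clock: 18.8
tool_pos: [0.4821, -0.0299, 0.1696]
orientation: [180.0, 0.0, 0.1]
force: [0.4, -0.8, -2.9]
opening: 0.0338
gripper_force: 30.0
```

The axle has passed the taper with no side force. I'll continue down.

{"name": "apply_moves", "arguments": {"targets": [{"travel": [0, 0, 6], "roll": 0, "jaw": 30}, {"travel": [0, 0, 8], "roll": 0, "jaw": 30}, {"travel": [0, 0, 5], "roll": 0, "jaw": 30}, {"travel": [0, 0, 3], "roll": 0, "jaw": 30}, {"travel": [0, 0, 0], "roll": 0, "jaw": 30}]}}

```text
clock: 19.3
tool_pos: [0.4819, -0.0298, 0.1471]
orientation: [180.0, 0.1, 0.1]
force: [-0.8, -1.1, -1.9]
opening: 0.0334
gripper_force: 30.0
```

{"name": "apply_moves", "arguments": {"targets": [{"travel": [0, 0, 2], "roll": 0, "jaw": 30}, {"travel": [0, 0, 2], "roll": 0, "jaw": 30}, {"travel": [0, 0, 0], "roll": 0, "jaw": 30}]}}

```text
clock: 19.6
tool_pos: [0.4821, -0.0299, 0.1438]
orientation: [180.0, 0.0, 0.1]
force: [-1.2, -3.0, -1.6]
opening: 0.0335
gripper_force: 30.0
```

{"name": "apply_moves", "arguments": {"targets": [{"travel": [0, 0, 1.5], "roll": 0, "jaw": 30}, {"travel": [0, 0, 1.5], "roll": 0, "jaw": 30}, {"travel": [0, 0, 0], "roll": 0, "jaw": 30}]}}

```text
clock: 19.9
tool_pos: [0.4822, -0.0299, 0.1408]
orientation: [180.0, 0.0, 0.1]
force: [-1.9, -4.5, -1.2]
opening: 0.0331
gripper_force: 30.0
```

{"name": "apply_moves", "arguments": {"targets": [{"travel": [0, 0, 1], "roll": 0, "jaw": 30}, {"travel": [0, 0, 1], "roll": 0, "jaw": 30}, {"travel": [0, 0, 0], "roll": 0, "jaw": 30}]}}

```text
clock: 20.2
tool_pos: [0.4822, -0.0299, 0.1388]
orientation: [180.0, 0.0, 0.1]
force: [-3.1, -5.0, 1.9]
opening: 0.0334
gripper_force: 30.0
```

{"name": "apply_moves", "arguments": {"targets": [{"travel": [-0.3, 0.5, 0.5], "roll": 0, "jaw": 30}, {"travel": [0, 0, 0.8], "roll": 0, "jaw": 30}, {"travel": [0, 0, 0], "roll": 0, "jaw": 30}]}}

```text
clock: 20.5
tool_pos: [0.4823, -0.03, 0.1385]
orientation: [-180.0, -0.1, 0.1]
force: [-5.5, -1.7, 9.5]
opening: 0.0334
gripper_force: 30.0
```

{"name": "apply_moves", "arguments": {"targets": [{"travel": [0, 0, 0.8], "roll": 0, "jaw": 30}, {"travel": [0, 0, 0], "roll": 0, "jaw": 30}]}}

```text
clock: 20.7
tool_pos: [0.4824, -0.03, 0.1383]
orientation: [-180.0, -0.1, 0.1]
force: [-7.9, -0.4, 16.8]
opening: 0.0338
gripper_force: 30.0
```

The part stops about 1.8 mm above the expected height with a side force towards -x. I'll follow that force while pressing lightly.

{"name": "apply_moves", "arguments": {"targets": [{"travel": [-0.6, 0, 0], "roll": 0, "jaw": 30}, {"travel": [-0.6, 0, 0], "roll": 0, "jaw": 30}, {"travel": [0, 0, 0], "roll": 0, "jaw": 30}]}}

```text
clock: 21.0
tool_pos: [0.4822, -0.03, 0.1384]
orientation: [-180.0, -0.2, 0.1]
force: [-3.4, -2.4, 12.1]
opening: 0.0331
gripper_force: 30.0
```

{"name": "apply_moves", "arguments": {"targets": [{"travel": [0, 0, 0], "roll": 6, "jaw": 30}, {"travel": [0, 0, 0], "roll": -6, "jaw": 30}, {"travel": [0, 0, 0], "roll": 0, "jaw": 30}]}}

```text
clock: 21.3
tool_pos: [0.4822, -0.03, 0.1384]
orientation: [-180.0, -0.2, 0.3]
force: [-4.5, -2.6, 12.2]
opening: 0.0334
gripper_force: 30.0
```

{"name": "apply_moves", "arguments": {"targets": [{"travel": [0, 0, -0.8], "roll": 0, "jaw": 30}, {"travel": [0, 0, 0], "roll": 0, "jaw": 45}, {"travel": [0, 0, 0], "roll": 0, "jaw": 45}, {"travel": [0, 0, 0], "roll": 0, "jaw": 45}, {"travel": [0, 0, 0], "roll": 0, "jaw": 45}]}}

```text
clock: 21.8
tool_pos: [0.4809, -0.03, 0.1374]
orientation: [-180.0, 0.0, 0.1]
force: [0.9, 0.8, -0.1]
opening: 0.0447
gripper_force: 0.0
```

Run:
```python
from h import *
o,im=look('w10'); print(o['clock'],o['tool_pos'],o['orientation'],o['force'],o['opening'])
t=cv2.cvtColor(ctrl.snapshot('scene'),cv2.COLOR_RGB2BGR); cv2.imwrite('pics/s10.png',t)
u,v=277,190
cv2.imwrite('pics/c10.png',np.hstack([cv2.resize(im[190:290,203:303],(400,400),interpolation=cv2.INTER_NEAREST),cv2.resize(t[v-35:v+35,u-35:u+35],(400,400),interpolation=cv2.INTER_CUBIC)]))
```

```text
21.8 [ 0.4809 -0.03    0.1374] [-179.985     0.0008    0.0623] [ 0.9243  0.7653 -0.1067] 0.04465976295796765
```

View pics/c10.png

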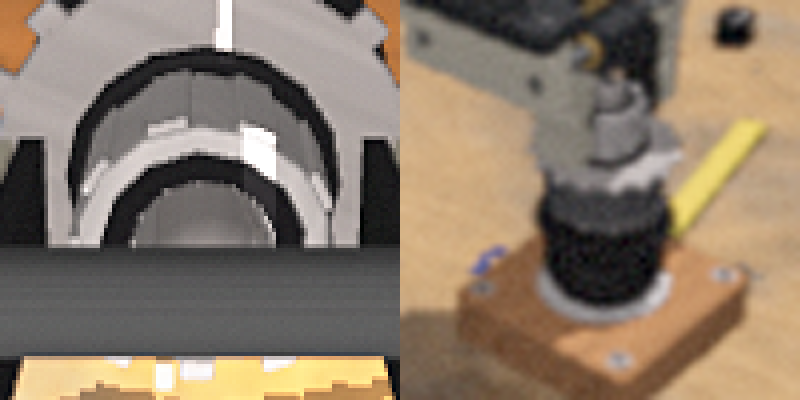

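The freehub looks level and low, but I want to check its height by touch. I'll lower the near-closed tips onto its black collar, which is 29 mm above the underside. Contact should come at TCP z≈0.131 if it is seated.

{"name": "apply_moves", "arguments": {"targets": [{"travel": [0, 0, 1], "roll": 0, "jaw": 36.5}, {"travel": [0, 0, 1], "roll": 0, "jaw": 36.5}, {"travel": [0, 0, 1], "roll": 0, "jaw": 36.5}, {"travel": [0, 0, 0], "roll": 0, "jaw": 36.5}, {"travel": [0, 0, 0], "roll": 0, "jaw": 36.5}]}}

```text
clock: 22.4
tool_pos: [0.4808, -0.0303, 0.1346]
orientation: [180.0, 0.0, 0.1]
force: [0.0, -0.5, -0.0]
opening: 0.0363
gripper_force: 0.0
```

{"name": "apply_moves", "arguments": {"targets": [{"travel": [0, 0, 0.7], "roll": 0, "jaw": 36.5}, {"travel": [0, 0, 0], "roll": 0, "jaw": 36.5}]}}

```text
clock: 22.6
tool_pos: [0.4808, -0.0302, 0.1339]
orientation: [180.0, 0.0, 0.1]
force: [0.1, -0.9, -0.3]
opening: 0.0365
gripper_force: 0.0
```

{"name": "apply_moves", "arguments": {"targets": [{"travel": [0, 0, 0.7], "roll": 0, "jaw": 36.5}, {"travel": [0, 0, 0], "roll": 0, "jaw": 36.5}]}}

```text
clock: 22.8
tool_pos: [0.4808, -0.0303, 0.1331]
orientation: [180.0, 0.0, 0.1]
force: [-0.9, 0.5, 0.0]
opening: 0.0366
gripper_force: 0.0
```

{"name": "apply_moves", "arguments": {"targets": [{"travel": [0, 0, 0.7], "roll": 0, "jaw": 36.5}, {"travel": [0, 0, 0], "roll": 0, "jaw": 36.5}]}}

```text
clock: 23.0
tool_pos: [0.4808, -0.0303, 0.1324]
orientation: [180.0, 0.0, 0.1]
force: [0.3, 0.2, 0.1]
opening: 0.0366
gripper_force: 0.0
```

Already below 0.133 without contact. I'll go on.

{"name": "apply_moves", "arguments": {"targets": [{"travel": [0, 0, 0.7], "roll": 0, "jaw": 36.5}, {"travel": [0, 0, 0], "roll": 0, "jaw": 36.5}]}}

```text
clock: 23.2
tool_pos: [0.4808, -0.0303, 0.1317]
orientation: [180.0, 0.0, 0.1]
force: [0.4, 0.1, 0.0]
opening: 0.0365
gripper_force: 0.0
```

{"name": "apply_moves", "arguments": {"targets": [{"travel": [0, 0, 0.7], "roll": 0, "jaw": 36.5}, {"travel": [0, 0, 0], "roll": 0, "jaw": 36.5}]}}

```text
clock: 23.4
tool_pos: [0.4807, -0.0303, 0.131]
orientation: [180.0, 0.0, 0.1]
force: [0.1, -0.3, -0.1]
opening: 0.0368
gripper_force: 0.0
```

{"name": "apply_moves", "arguments": {"targets": [{"travel": [0, 0, 0.7], "roll": 0, "jaw": 36.5}, {"travel": [0, 0, 0], "roll": 0, "jaw": 36.5}]}}

```text
clock: 23.6
tool_pos: [0.4809, -0.0303, 0.1308]
orientation: [180.0, -0.0, 0.1]
force: [-1.8, -0.4, 4.0]
opening: 0.0367
gripper_force: 2.1
```

Contact at 0.131, so the freehub is fully seated; the part had slipped in the grip. One light press, then release and on to the red cap.

{"name": "apply_moves", "arguments": {"targets": [{"travel": [0, 0, 0.8], "roll": 0, "jaw": 36.5}, {"travel": [0, 0, 0], "roll": 0, "jaw": 36.5}]}}

```text
clock: 23.8
tool_pos: [0.4809, -0.0303, 0.1306]
orientation: [180.0, -0.0, 0.1]
force: [-4.2, 1.3, 12.5]
opening: 0.0364
gripper_force: 6.1
```

{"name": "apply_moves", "arguments": {"targets": [{"travel": [0, 0, -1.2], "roll": 0, "jaw": 50}, {"travel": [0, 0, 0], "roll": 0, "jaw": 55}, {"travel": [0, 0, -10], "roll": 0, "jaw": 55}, {"travel": [0, 0, -30], "roll": 0, "jaw": 55}, {"travel": [0, 0, -24], "roll": 0, "jaw": 55}, {"travel": [-10, -30, 0], "roll": 0, "jaw": 55}, {"travel": [-12, -45, 0], "roll": 0, "jaw": 55}, {"travel": [-12, -45, 0], "roll": 0, "jaw": 55}, {"travel": [-12, -45, 0], "roll": 0, "jaw": 55}, {"travel": [-12, -45, 15], "roll": 0, "jaw": 55}]}}

```text
clock: 24.8
tool_pos: [0.423, 0.1822, 0.1821]
orientation: [-179.8, -0.2, 0.1]
force: [1.8, 0.5, 1.1]
opening: 0.0548
gripper_force: 0.0
```

{"name": "apply_moves", "arguments": {"targets": [{"travel": [-12, -40, 30], "roll": 0, "jaw": 55}, {"travel": [0, -20, 28], "roll": 0, "jaw": 55}, {"travel": [0, 0, 0], "roll": 0, "jaw": 55}, {"travel": [0, 0, 0], "roll": 0, "jaw": 55}]}}

```text
clock: 25.2
tool_pos: [0.4106, 0.2386, 0.1226]
orientation: [179.9, 0.0, 0.1]
force: [0.1, 0.7, 0.6]
opening: 0.0552
gripper_force: 0.0
```

Run:
```python
from h import *
o,im=look('w11'); print(o['clock'],o['tool_pos'],o['orientation'],o['force'],o['opening'])
for b in blobs(mask(im,'red'),60):
    P=ray('wrist',b[0],.008,o); print(*b,P,shift(o,P))
t=cv2.cvtColor(ctrl.snapshot('scene'),cv2.COLOR_RGB2BGR); u,v=277,190
cv2.imwrite('pics/c11.png',np.hstack([cv2.resize(im[90:270,163:343],(400,400),interpolation=cv2.INTER_CUBIC),cv2.resize(t[v-35:v+35,u-35:u+35],(400,400),interpolation=cv2.INTER_CUBIC)]))
```

```text
25.2 [0.4106 0.2386 0.1226] [179.9121   0.0478   0.1396] [0.1021 0.6755 0.5858] 0.055160932339061594
[251.5 195. ] 28 31 487 [0.4107 0.2402 0.008 ] [  0.1878  -1.7532 114.596 ]
```

View pics/c11.png

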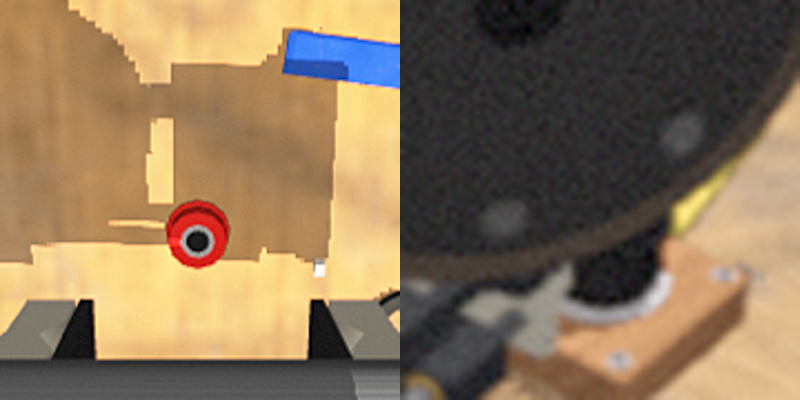

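The red cap stands upright at (251.5,195). I'll descend and grip it above its foot.

{"name": "apply_moves", "arguments": {"targets": [{"travel": [0, -1.7, 35], "roll": 0, "jaw": 50}, {"travel": [0, 0, 35], "roll": 0, "jaw": 50}, {"travel": [0, 0, 18], "roll": 0, "jaw": 50}, {"travel": [0, 0, 5], "roll": 0, "jaw": 50}, {"travel": [0, 0, 0], "roll": 0, "jaw": 50}, {"travel": [0, 0, 0], "roll": 0, "jaw": 50}]}}

```text
clock: 25.9
tool_pos: [0.4117, 0.2407, 0.031]
orientation: [-179.9, -0.1, 0.0]
force: [-0.4, -0.8, 0.7]
opening: 0.0499
gripper_force: 0.0
```

{"name": "apply_moves", "arguments": {"targets": [{"travel": [0, 0, 1], "roll": 0, "jaw": 20}, {"travel": [0, 0, 0], "roll": 0, "jaw": 18}, {"travel": [0, 0, 0], "roll": 0, "jaw": 18}, {"travel": [0, 0, 0], "roll": 0, "jaw": 18}, {"travel": [0, 0, 0], "roll": 0, "jaw": 18}, {"travel": [0, 0, 0], "roll": 0, "jaw": 18}]}}

```text
clock: 26.5
tool_pos: [0.4109, 0.2404, 0.0289]
orientation: [-180.0, -0.0, 0.1]
force: [-1.0, -0.4, 5.2]
opening: 0.0213
gripper_force: 30.0
```

{"name": "apply_moves", "arguments": {"targets": [{"travel": [0, 0, -20], "roll": 0, "jaw": 18}, {"travel": [0, 0, -45], "roll": 0, "jaw": 18}, {"travel": [0, 10, -45], "roll": 0, "jaw": 18}, {"travel": [0, 25, -40], "roll": 0, "jaw": 18}, {"travel": [5, 40, -25], "roll": 0, "jaw": 18}, {"travel": [5, 48, 0], "roll": 0, "jaw": 18}, {"travel": [5, 48, 0], "roll": 0, "jaw": 18}, {"travel": [5, 48, 0], "roll": 0, "jaw": 18}, {"travel": [5, 40, 0], "roll": 0, "jaw": 18}, {"travel": [5, 12, 0], "roll": 0, "jaw": 18}]}}

```text
clock: 27.5
tool_pos: [0.4404, -0.0337, 0.2035]
orientation: [180.0, 0.0, -0.1]
force: [0.8, 0.8, -0.8]
opening: 0.0215
gripper_force: 30.0
```

{"name": "apply_moves", "arguments": {"targets": [{"travel": [0, 0, 0], "roll": 0, "jaw": 18}, {"travel": [0, 0, 0], "roll": 0, "jaw": 18}]}}

```text
clock: 27.7
tool_pos: [0.4409, -0.0308, 0.2034]
orientation: [-180.0, 0.0, -0.0]
force: [0.0, 0.4, -0.2]
opening: 0.0212
gripper_force: 30.0
```

Run:
```python
from h import *
o,im=look('w12'); print(o['clock'],o['tool_pos'],o['orientation'],o['force'],o['opening'])
print(blobs(mask(im,'red'),20))
cv2.imwrite('pics/c12.png',cv2.resize(im[110:290,143:363],(733,600),interpolation=cv2.INTER_NEAREST))
```

```text
27.7 [ 0.4409 -0.0308  0.2034] [-179.999     0.0309   -0.0135] [ 0.0274  0.4471 -0.1541] 0.021219462631180498
[(array([253., 234.]), np.int32(41), np.int32(35), np.int32(949))]
```

View pics/c12.png

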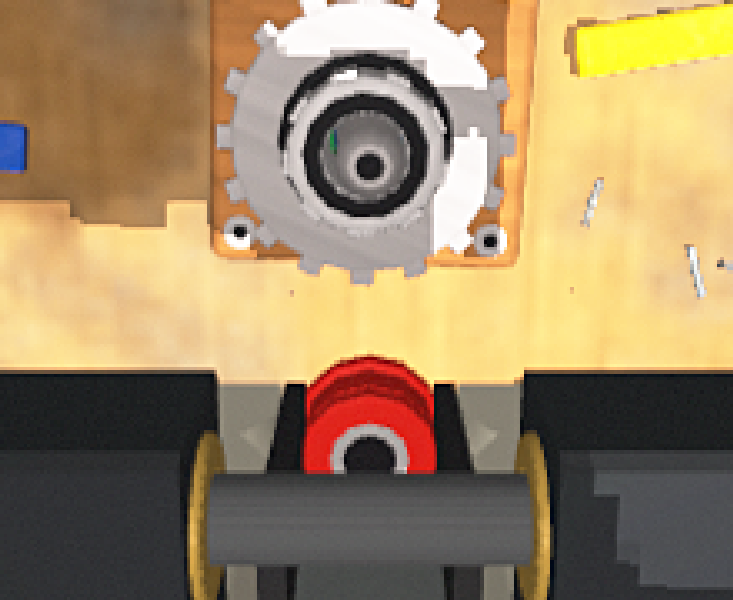

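The tip is at (253.5,159.3) and the held cap's ring centre at about (253.2,246.6). The freehub stands flat on the hub.

Run:
```python
from h import *
print('tip',trayz((253.5,159.3),.0634))
print('foot+13',trayz((253.2,216.2),.0289),'top+11.5',trayz((253.2,227.1),.0129),'ring c',trayz((253.2,246.6),.0129))
```

```text
tip [39.776  -0.0644 63.4   ]
foot+13 [11.4234 -0.278  28.9   ] top+11.5 [10.9784 -0.2815 12.9   ] ring c [-0.4897 -0.2828 12.9   ]
```

{"name": "apply_moves", "arguments": {"targets": [{"travel": [20, 0.2, 0], "roll": 0, "jaw": 18}, {"travel": [20.5, 0, 0], "roll": 0, "jaw": 18}, {"travel": [0, 0, 0], "roll": 0, "jaw": 18}, {"travel": [0, 0, 15], "roll": 0, "jaw": 18}, {"travel": [0, 0, 12], "roll": 0, "jaw": 18}, {"travel": [0, 0, 4], "roll": 0, "jaw": 18}, {"travel": [0, 0, 3], "roll": 0, "jaw": 18}, {"travel": [0, 0, 0], "roll": 0, "jaw": 18}]}}

```text
clock: 28.55
tool_pos: [0.4815, -0.0307, 0.1695]
orientation: [180.0, 0.0, 0.1]
force: [1.0, -0.2, -0.0]
opening: 0.0214
gripper_force: 30.0
```

{"name": "apply_moves", "arguments": {"targets": [{"travel": [0, 0, 2], "roll": 0, "jaw": 18}, {"travel": [0, 0, 1], "roll": 0, "jaw": 18}, {"travel": [0, 0, 0], "roll": 0, "jaw": 18}]}}

```text
clock: 28.85
tool_pos: [0.4817, -0.0309, 0.1668]
orientation: [-180.0, -0.0, 0.1]
force: [-0.1, 0.1, -1.0]
opening: 0.0215
gripper_force: 30.0
```

{"name": "apply_moves", "arguments": {"targets": [{"travel": [0, 0, 1.5], "roll": 0, "jaw": 18}, {"travel": [0, 0, 1], "roll": 0, "jaw": 18}, {"travel": [0, 0, 0], "roll": 0, "jaw": 18}]}}

```text
clock: 29.15
tool_pos: [0.4815, -0.0309, 0.164]
orientation: [180.0, 0.0, 0.1]
force: [-0.3, 0.3, -0.2]
opening: 0.0216
gripper_force: 30.0
```

{"name": "apply_moves", "arguments": {"targets": [{"travel": [0, 0, 2], "roll": 0, "jaw": 18}, {"travel": [0, 0, 1.5], "roll": 0, "jaw": 18}, {"travel": [0, 0, 0], "roll": 0, "jaw": 18}]}}

```text
clock: 29.45
tool_pos: [0.4819, -0.0309, 0.1609]
orientation: [180.0, -0.0, 0.1]
force: [-0.7, 0.6, 3.0]
opening: 0.0213
gripper_force: 30.0
```

{"name": "apply_moves", "arguments": {"targets": [{"travel": [0, 0, 1], "roll": 0, "jaw": 18}, {"travel": [0, 0, 0.5], "roll": 0, "jaw": 18}, {"travel": [0, 0, 0], "roll": 0, "jaw": 18}]}}

```text
clock: 29.75
tool_pos: [0.4822, -0.0309, 0.1607]
orientation: [180.0, -0.1, 0.1]
force: [-5.4, 1.6, 14.4]
opening: 0.0212
gripper_force: 30.0
```

{"name": "apply_moves", "arguments": {"targets": [{"travel": [0, 0, 0.6], "roll": 0, "jaw": 18}, {"travel": [0, 0, 0], "roll": 0, "jaw": 18}]}}

```text
clock: 29.95
tool_pos: [0.4823, -0.0309, 0.1606]
orientation: [180.0, -0.1, 0.1]
force: [-6.5, 0.9, 20.5]
opening: 0.0213
gripper_force: 30.0
```

The cap also stops about 1.8 mm high, like the freehub did. So either both parts slipped in the grip, or the freehub isn't quite down. To tell, I'll use the held cap as a probe: lift it off, touch it to bare bench and check the reading for slip, looking at the hub on the way.

{"name": "apply_moves", "arguments": {"targets": [{"travel": [0, 0, -5], "roll": 0, "jaw": 18}, {"travel": [0, 0, -20], "roll": 0, "jaw": 18}, {"travel": [0, 0, -20], "roll": 0, "jaw": 18}, {"travel": [-30, 0, 0], "roll": 0, "jaw": 18}, {"travel": [-10, 0, 0], "roll": 0, "jaw": 18}, {"travel": [0, 0, 0], "roll": 0, "jaw": 18}, {"travel": [0, 0, 0], "roll": 0, "jaw": 18}]}}

```text
clock: 30.65
tool_pos: [0.442, -0.0308, 0.2037]
orientation: [-180.0, -0.0, 0.1]
force: [-0.2, -0.0, -0.4]
opening: 0.021
gripper_force: 30.0
```

Run:
```python
from h import *
o,im=look('w13'); print(o['clock'],o['tool_pos'],o['force'])
```

```text
30.65 [ 0.442  -0.0308  0.2037] [-0.2048 -0.0214 -0.4446]
```

{"name": "apply_moves", "arguments": {"targets": [{"travel": [0, 35, 0], "roll": 0, "jaw": 18}, {"travel": [0, 45, 0], "roll": 0, "jaw": 18}, {"travel": [0, 0, 0], "roll": 0, "jaw": 18}, {"travel": [0, 0, 0], "roll": 0, "jaw": 18}]}}

```text
clock: 31.1
tool_pos: [0.442, -0.1119, 0.203]
orientation: [180.0, 0.1, -0.1]
force: [1.0, -0.4, 0.3]
opening: 0.0214
gripper_force: 30.0
```

Run:
```python
from h import *
o,im=look('w14'); print(o['clock'],o['tool_pos'],o['force'])
a=cv2.imread('pics/w13.png')
for n,i in(('w13',a),('w14',im)):
    g=cv2.cvtColor(i,cv2.COLOR_BGR2GRAY); T=None
    m=(g<60).astype(np.uint8); m[225:]=0
    for b in blobs(m,15):
        if b[1]<70 and b[0][1]<215: print(n,*b)
print(proj('wrist',(.4807,-.0307,.14),o))
u,v=[int(k) for k in proj('wrist',(.4807,-.0307,.12),o)]
u=max(u,50);v=max(v,50)
cv2.imwrite('pics/c14.png',np.hstack([cv2.resize(x,(390,390),interpolation=cv2.INTER_NEAREST) for x in(a[100:200,203:303],im[v-50:v+50,u-50:u+50])])); print(u,v)
```

```text
31.1 [ 0.442  -0.1119  0.203 ] [ 0.9971 -0.4398  0.3304]
w13 [501.   49.5] 21 26 418
w13 [252. 142.] 51 31 228
w13 [252.  157.5] 37 36 449
w13 [253.5 161. ] 8 7 44
w14 [76.5  3.5] 6 8 17
w14 [429.   47.5] 31 28 463
w14 [434.5  45.5] 8 8 50
w14 [465.  121.5] 35 28 283
w14 [224. 117.] 1 15 15
w14 [182.5 142.5] 34 62 540
w14 [152. 153.] 43 51 288
w14 [135.5 158. ] 38 37 461
w14 [ 78. 155.] 3 13 18
w14 [132.5 161.5] 8 8 47
w14 [184.5 176.5] 8 6 20
[133.3348 161.1355]
143 156
```

{"name": "apply_moves", "arguments": {"targets": [{"travel": [0, 35, 20], "roll": 0, "jaw": 18}, {"travel": [0, 45, 30], "roll": 0, "jaw": 18}, {"travel": [0, 10, 40], "roll": 0, "jaw": 18}, {"travel": [0, 0, 40], "roll": 0, "jaw": 18}, {"travel": [0, 0, 30], "roll": 0, "jaw": 18}, {"travel": [0, 0, 8], "roll": 0, "jaw": 18}, {"travel": [0, 0, 0], "roll": 0, "jaw": 18}]}}

```text
clock: 31.85
tool_pos: [0.4417, -0.1968, 0.037]
orientation: [180.0, 0.2, 0.1]
force: [1.1, 0.5, 0.6]
opening: 0.0212
gripper_force: 30.0
```

{"name": "apply_moves", "arguments": {"targets": [{"travel": [0, 0, 4], "roll": 0, "jaw": 18}, {"travel": [0, 0, 1.5], "roll": 0, "jaw": 18}, {"travel": [0, 0, 0], "roll": 0, "jaw": 18}]}}

```text
clock: 32.15
tool_pos: [0.4426, -0.1974, 0.0333]
orientation: [180.0, -0.1, 0.1]
force: [-0.5, 0.7, -0.6]
opening: 0.0217
gripper_force: 30.0
```

{"name": "apply_moves", "arguments": {"targets": [{"travel": [0, 0, 0.8], "roll": 0, "jaw": 18}, {"travel": [0, 0, 0], "roll": 0, "jaw": 18}]}}

```text
clock: 32.35
tool_pos: [0.4421, -0.1975, 0.032]
orientation: [180.0, -0.1, 0.1]
force: [1.2, -0.7, -1.6]
opening: 0.0216
gripper_force: 30.0
```

{"name": "apply_moves", "arguments": {"targets": [{"travel": [0, 0, 0.8], "roll": 0, "jaw": 18}, {"travel": [0, 0, 0], "roll": 0, "jaw": 18}]}}

```text
clock: 32.55
tool_pos: [0.4418, -0.1976, 0.0307]
orientation: [180.0, -0.0, 0.1]
force: [0.3, -0.2, -0.5]
opening: 0.0215
gripper_force: 30.0
```

{"name": "apply_moves", "arguments": {"targets": [{"travel": [0, 0, 0.7], "roll": 0, "jaw": 18}, {"travel": [0, 0, 0], "roll": 0, "jaw": 18}]}}

```text
clock: 32.75
tool_pos: [0.4417, -0.1975, 0.0299]
orientation: [180.0, 0.0, 0.1]
force: [0.3, 0.3, -0.4]
opening: 0.0214
gripper_force: 30.0
```

{"name": "apply_moves", "arguments": {"targets": [{"travel": [0, 0, 0.6], "roll": 0, "jaw": 18}, {"travel": [0, 0, 0], "roll": 0, "jaw": 18}]}}

```text
clock: 32.95
tool_pos: [0.4418, -0.1975, 0.0293]
orientation: [-180.0, 0.0, 0.1]
force: [0.7, -0.5, 0.1]
opening: 0.0214
gripper_force: 30.0
```

No slip: the cap's reading holds, so the freehub really is about 1.8 mm high. I'll stand the cap here on the bench and go back to seat the freehub.

{"name": "apply_moves", "arguments": {"targets": [{"travel": [0, 0, 0.6], "roll": 0, "jaw": 18}, {"travel": [0, 0, 0], "roll": 0, "jaw": 18}]}}

```text
clock: 33.15
tool_pos: [0.4418, -0.1975, 0.0289]
orientation: [180.0, -0.0, 0.1]
force: [-0.6, 0.2, 2.3]
opening: 0.0212
gripper_force: 30.0
```

{"name": "apply_moves", "arguments": {"targets": [{"travel": [0, 0, 0.6], "roll": 0, "jaw": 18}, {"travel": [0, 0, 0], "roll": 0, "jaw": 18}]}}

```text
clock: 33.35
tool_pos: [0.4419, -0.1975, 0.0288]
orientation: [180.0, -0.0, 0.1]
force: [-2.3, 1.8, 10.1]
opening: 0.0212
gripper_force: 30.0
```

View pics/c14.png

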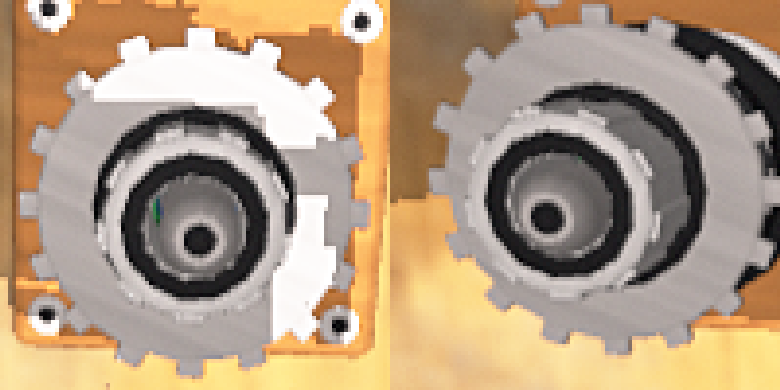

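The bench contact confirms it. The picture shows the freehub's bore off to the left of the axle, with a green speck of sleeve rim at the left, so the freehub sits off-centre in +y. I'll quantify that.

Run:
```python
from h import *
print(trayz((253.5,161),.0637),trayz((252,157.5),.0717))
im=cv2.imread('pics/w13.png'); m=(cv2.cvtColor(im,cv2.COLOR_BGR2GRAY)<60).astype(np.uint8)
n,l,st,ce=cv2.connectedComponentsWithStats(m); i=l[158,234:240].max(); print(st[i])
c,_=cv2.findContours((l==i).astype(np.uint8),cv2.RETR_CCOMP,cv2.CHAIN_APPROX_NONE)
for k in c:
    if len(k)>30: e=cv2.fitEllipse(k); print(e, trayz(e[0],.0717))
```

```text
[38.5685 -0.0638 63.7   ] [39.7434 -1.1099 71.7   ]
[234 140  37  36 449]
((252.22508239746094, 157.6823272705078), (35.294281005859375, 35.977752685546875), 91.73932647705078) [39.6145 -0.9517 71.7   ]
((252.26385498046875, 157.82949829101562), (28.47414207458496, 28.65613555908203), 5.0432820320129395) [39.5105 -0.9245 71.7   ]
```

{"name": "apply_moves", "arguments": {"targets": [{"travel": [0, 0, -0.5], "roll": 0, "jaw": 35}, {"travel": [0, 0, 0], "roll": 0, "jaw": 45}, {"travel": [0, 0, 0], "roll": 0, "jaw": 50}, {"travel": [0, 0, -20], "roll": 0, "jaw": 55}, {"travel": [0, 0, -45], "roll": 0, "jaw": 55}, {"travel": [0, 0, -45], "roll": 0, "jaw": 55}, {"travel": [10, -30, -40], "roll": 0, "jaw": 55}, {"travel": [14, -45, 0], "roll": 0, "jaw": 55}, {"travel": [14, -45, 0], "roll": 0, "jaw": 55}, {"travel": [0, -40, 0], "roll": 0, "jaw": 55}]}}

```text
clock: 34.35
tool_pos: [0.4807, -0.0361, 0.1784]
orientation: [-180.0, -0.1, 0.0]
force: [0.7, -0.4, -0.4]
opening: 0.0551
gripper_force: 0.0
```

{"name": "apply_moves", "arguments": {"targets": [{"travel": [0, -6, 0], "roll": 0, "jaw": 55}, {"travel": [0, 0, 0], "roll": 0, "jaw": 55}, {"travel": [0, 0, 0], "roll": 0, "jaw": 55}]}}

```text
clock: 34.65
tool_pos: [0.4792, -0.0325, 0.1777]
orientation: [180.0, 0.0, 0.1]
force: [0.1, 0.1, 0.5]
opening: 0.0552
gripper_force: 0.0
```

The freehub is off (+1.0, +0.9) mm, against its stop on the axle. I'll regrip it centred in y, ease it up slightly, shift it in x and press down.

{"name": "apply_moves", "arguments": {"targets": [{"travel": [1.5, -1.8, 20], "roll": 0, "jaw": 55}, {"travel": [0, 0, 15], "roll": 0, "jaw": 50}, {"travel": [0, 0, 4], "roll": 0, "jaw": 50}, {"travel": [0, 0, 0], "roll": 0, "jaw": 30}, {"travel": [0, 0, 0], "roll": 0, "jaw": 30}, {"travel": [0, 0, 0], "roll": 0, "jaw": 30}, {"travel": [0, 0, 0], "roll": 0, "jaw": 30}, {"travel": [0, 0, 0], "roll": 0, "jaw": 30}]}}

```text
clock: 35.45
tool_pos: [0.4814, -0.0303, 0.1396]
orientation: [180.0, -0.1, 0.1]
force: [1.1, -0.9, 2.8]
opening: 0.0336
gripper_force: 30.0
```

{"name": "apply_moves", "arguments": {"targets": [{"travel": [0, 0, -0.5], "roll": 0, "jaw": 30}, {"travel": [-1, 0, -0.5], "roll": 0, "jaw": 30}, {"travel": [0, 0, 0], "roll": 0, "jaw": 30}, {"travel": [0, 0, 0], "roll": 0, "jaw": 30}]}}

```text
clock: 35.85
tool_pos: [0.4797, -0.0302, 0.1398]
orientation: [-180.0, 0.0, 0.1]
force: [0.7, -0.6, -1.6]
opening: 0.033
gripper_force: 30.0
```

{"name": "apply_moves", "arguments": {"targets": [{"travel": [0, 0, 1], "roll": 0, "jaw": 30}, {"travel": [0, 0, 0.7], "roll": 0, "jaw": 30}, {"travel": [0, 0, 0.7], "roll": 0, "jaw": 30}, {"travel": [0, 0, 0], "roll": 0, "jaw": 30}]}}

```text
clock: 36.25
tool_pos: [0.4805, -0.0302, 0.1394]
orientation: [180.0, -0.1, 0.1]
force: [-6.4, 1.4, 18.4]
opening: 0.0337
gripper_force: 30.0
```

Still high. I'll do a light-press search around centre.

{"name": "apply_moves", "arguments": {"targets": [{"travel": [0, 0.5, -0.8], "roll": 0, "jaw": 30}, {"travel": [0, 0, 0], "roll": 0, "jaw": 30}]}}

```text
clock: 36.45
tool_pos: [0.4803, -0.0304, 0.1395]
orientation: [-180.0, -0.1, 0.1]
force: [-4.9, 2.9, 12.0]
opening: 0.0337
gripper_force: 30.0
```

{"name": "apply_moves", "arguments": {"targets": [{"travel": [-0.6, 0, 0], "roll": 0, "jaw": 30}, {"travel": [0, 0, 0], "roll": 0, "jaw": 30}]}}

```text
clock: 36.65
tool_pos: [0.48, -0.0304, 0.1395]
orientation: [-180.0, -0.1, 0.1]
force: [-4.0, 3.2, 9.9]
opening: 0.0336
gripper_force: 30.0
```

{"name": "apply_moves", "arguments": {"targets": [{"travel": [0, 0.6, 0], "roll": 0, "jaw": 30}, {"travel": [0, 0, 0], "roll": 0, "jaw": 30}]}}

```text
clock: 36.85
tool_pos: [0.4802, -0.0305, 0.1396]
orientation: [-179.9, -0.1, 0.1]
force: [-3.7, 4.8, 11.8]
opening: 0.0337
gripper_force: 30.0
```

{"name": "apply_moves", "arguments": {"targets": [{"travel": [-0.6, 0, 0], "roll": 0, "jaw": 30}, {"travel": [0, 0, 0], "roll": 0, "jaw": 30}]}}

```text
clock: 37.05
tool_pos: [0.4799, -0.0305, 0.1395]
orientation: [-179.9, -0.2, 0.1]
force: [-1.4, 4.9, 8.7]
opening: 0.0334
gripper_force: 30.0
```

The reading alone can't settle it, so I'll measure the axle's protrusion directly. Closed tips touch the axle end, then tips opened to 24 mm touch the freehub's top face. The difference should be 10 mm when seated.

{"name": "apply_moves", "arguments": {"targets": [{"travel": [0.5, -0.6, -0.8], "roll": 0, "jaw": 30}, {"travel": [0, 0, 0], "roll": 0, "jaw": 45}, {"travel": [0, 0, 0], "roll": 0, "jaw": 50}, {"travel": [0, 0, -15], "roll": 0, "jaw": 50}, {"travel": [0, 0, -13], "roll": 0, "jaw": 30}, {"travel": [0, 0, 0], "roll": 0, "jaw": 24}, {"travel": [0, 0, 0], "roll": 0, "jaw": 24}, {"travel": [0, 0, 5], "roll": 0, "jaw": 24}, {"travel": [0, 0, 5], "roll": 0, "jaw": 24}, {"travel": [0, 0, 0], "roll": 0, "jaw": 24}]}}

```text
clock: 38.05
tool_pos: [0.4783, -0.031, 0.1556]
orientation: [180.0, 0.1, 0.0]
force: [-0.5, 0.6, -0.0]
opening: 0.0242
gripper_force: 0.0
```

{"name": "apply_moves", "arguments": {"targets": [{"travel": [2, 0, 0.6], "roll": 0, "jaw": 24}, {"travel": [0, 0, 0], "roll": 0, "jaw": 24}]}}

```text
clock: 38.25
tool_pos: [0.4815, -0.0307, 0.1563]
orientation: [180.0, 0.0, 0.1]
force: [-0.7, -0.2, 0.4]
opening: 0.0237
gripper_force: 0.0
```

{"name": "apply_moves", "arguments": {"targets": [{"travel": [0, 0, 0.6], "roll": 0, "jaw": 24}, {"travel": [0, 0, 0], "roll": 0, "jaw": 24}]}}

```text
clock: 38.45
tool_pos: [0.4812, -0.0308, 0.1559]
orientation: [-180.0, -0.0, 0.1]
force: [-0.3, -0.2, 0.4]
opening: 0.0241
gripper_force: 0.0
```

{"name": "apply_moves", "arguments": {"targets": [{"travel": [0, 0, 0.6], "roll": 0, "jaw": 24}, {"travel": [0, 0, 0], "roll": 0, "jaw": 24}]}}

```text
clock: 38.65
tool_pos: [0.4812, -0.0307, 0.1553]
orientation: [-180.0, -0.0, 0.1]
force: [0.0, -0.1, -1.0]
opening: 0.0238
gripper_force: 0.0
```

{"name": "apply_moves", "arguments": {"targets": [{"travel": [0, 0, 0.6], "roll": 0, "jaw": 24}, {"travel": [0, 0, 0], "roll": 0, "jaw": 24}]}}

```text
clock: 38.85
tool_pos: [0.4812, -0.0307, 0.1547]
orientation: [180.0, 0.0, 0.1]
force: [0.5, 1.4, -0.8]
opening: 0.0239
gripper_force: 0.0
```

{"name": "apply_moves", "arguments": {"targets": [{"travel": [0, 0, 0.6], "roll": 0, "jaw": 24}, {"travel": [0, 0, 0], "roll": 0, "jaw": 24}]}}

```text
clock: 39.05
tool_pos: [0.4813, -0.0307, 0.1543]
orientation: [180.0, -0.0, 0.1]
force: [-0.3, 0.5, 3.3]
opening: 0.0242
gripper_force: 1.2
```

Contact at 0.1543 puts the top face at about 0.132, so the freehub is 2 mm high. It probably hangs on the sleeve's edge because the two are off-centre from each other. I've used up my picture views, so I'll measure both by masks: axle tip, freehub ring, and any green sleeve rim visible in the bore.

{"name": "apply_moves", "arguments": {"targets": [{"travel": [0, 0, -5], "roll": 0, "jaw": 40}, {"travel": [0, 0, -22], "roll": 0, "jaw": 50}, {"travel": [0, 0, -22], "roll": 0, "jaw": 50}, {"travel": [-30, 0, 0], "roll": 0, "jaw": 50}, {"travel": [-9, 0, 0], "roll": 0, "jaw": 50}, {"travel": [0, 0, 0], "roll": 0, "jaw": 50}, {"travel": [0, 0, 0], "roll": 0, "jaw": 50}]}}

```text
clock: 39.75
tool_pos: [0.4427, -0.0307, 0.2035]
orientation: [-180.0, -0.0, 0.1]
force: [0.5, 0.7, 0.2]
opening: 0.0499
gripper_force: 0.0
```

```bash
cat >> h.py <<'E'
def hub(im,o):
    """freehub ring and axle tip in tool mm, green pixels within the bore"""
    u0,v0=proj('wrist',(.4806,-.0307,.135),o); zt=o['tool_pos'][2]
    m=(cv2.cvtColor(im,cv2.COLOR_BGR2GRAY)<60).astype(np.uint8)
    n,l,st,ce=cv2.connectedComponentsWithStats(m); ring=None
    for i in range(1,n):
        x,y,w,h,a=st[i]; c=np.r_[x+(w-1)/2,y+(h-1)/2]
        if np.hypot(*(c-[u0,v0]))<8:
            if 5<=w<=12: print('tip',ce[i],trayz(ce[i],zt-.14))
            if 30<w<44:
                k=max(cv2.findContours((l==i).astype(np.uint8),cv2.RETR_EXTERNAL,cv2.CHAIN_APPROX_NONE)[0],key=len); e=cv2.fitEllipse(k)
                print('ring',e,'tool@.132',trayz(e[0],zt-.132),'@.130',trayz(e[0],zt-.130)); ring=e
    if ring is not None:
        hsv=cv2.cvtColor(im,cv2.COLOR_BGR2HSV); yy,xx=np.mgrid[:384,:512]
        g=(hsv[...,0]>40)&(hsv[...,0]<95)&(hsv[...,1]>70)&(np.hypot(xx-ring[0][0],yy-ring[0][1])<16)
        print('green n',g.sum(), (np.c_[xx[g],yy[g]]-np.r_[ring[0]])[:40].round(1).tolist())
E
python3 - <<'E'
from h import *
o=ctrl.get_obs()
print('w13'); hub(cv2.imread('pics/w13.png'),dict(o,tool_pos=np.r_[.442,-.0308,.2037]))
o,im=look('w15'); print(o['clock'],o['tool_pos']); hub(im,o)
E
```

```text
w13
ring ((252.22508239746094, 157.6823272705078), (35.294281005859375, 35.977752685546875), 91.73932647705078) tool@.132 [39.615  -0.9519 71.7   ] @.130 [39.311  -0.9581 73.7   ]
tip [253.5 161. ] [38.5689 -0.064  63.7   ]
green n 7 [[-10.2, -5.7], [-10.2, -4.7], [-10.2, -3.7], [-9.2, -3.7], [-10.2, -2.7], [-9.2, -2.7], [-9.2, -1.7]]
39.75 [ 0.4427 -0.0307  0.2035]
ring ((252.4226837158203, 161.1435546875), (35.32998275756836, 35.792930603027344), 105.82632446289062) tool@.132 [37.1994 -0.8141 71.4613] @.130 [36.8718 -0.8189 73.4613]
tip [253.7111 162.0889] [37.8631  0.0793 63.4613]
green n 8 [[-9.4, -7.1], [-9.4, -6.1], [-10.4, -5.1], [-9.4, -5.1], [-10.4, -4.1], [-9.4, -4.1], [-9.4, -3.1], [-9.4, -2.1]]
```

The freehub sits 0.9 mm to -y (tool) of the axle. The sleeve rim peeks out on that side, so the sleeve lies about 1.3 mm towards tool +y of the freehub. I'll regrip with the tool centred further in +y, lift 1 mm and lower.

{"name": "apply_moves", "arguments": {"targets": [{"travel": [20, 0.7, 0], "roll": 0, "jaw": 50}, {"travel": [17, 0, 0], "roll": 0, "jaw": 50}, {"travel": [0, 0, 0], "roll": 0, "jaw": 50}, {"travel": [0, 0, 30], "roll": 0, "jaw": 50}, {"travel": [0, 0, 25], "roll": 0, "jaw": 50}, {"travel": [0, 0, 9], "roll": 0, "jaw": 45}, {"travel": [0, 0, 0], "roll": 0, "jaw": 30}, {"travel": [0, 0, 0], "roll": 0, "jaw": 30}, {"travel": [0, 0, 0], "roll": 0, "jaw": 30}, {"travel": [0, 0, 0], "roll": 0, "jaw": 30}]}}

```text
clock: 40.8
tool_pos: [0.4797, -0.0313, 0.14]
orientation: [-180.0, -0.1, 0.1]
force: [-0.5, 0.0, -1.8]
opening: 0.0337
gripper_force: 30.0
```

{"name": "apply_moves", "arguments": {"targets": [{"travel": [0, 0, -0.6], "roll": 0, "jaw": 30}, {"travel": [0, 0, -0.6], "roll": 0, "jaw": 30}, {"travel": [0, 0, 0], "roll": 0, "jaw": 30}]}}

```text
clock: 41.1
tool_pos: [0.4793, -0.0314, 0.1406]
orientation: [-180.0, -0.0, 0.1]
force: [-0.7, 0.2, -1.2]
opening: 0.0337
gripper_force: 30.0
```

{"name": "apply_moves", "arguments": {"targets": [{"travel": [0, 0, 0.6], "roll": 0, "jaw": 30}, {"travel": [0, 0, 0.6], "roll": 0, "jaw": 30}, {"travel": [0, 0, 0.6], "roll": 0, "jaw": 30}, {"travel": [0, 0, 0], "roll": 0, "jaw": 30}]}}

```text
clock: 41.5
tool_pos: [0.4797, -0.0315, 0.1394]
orientation: [180.0, -0.1, 0.1]
force: [-3.2, 1.4, 9.1]
opening: 0.0333
gripper_force: 30.0
```

{"name": "apply_moves", "arguments": {"targets": [{"travel": [0, 0, -2], "roll": 0, "jaw": 30}, {"travel": [0.5, 0, 0], "roll": 0, "jaw": 30}, {"travel": [0, 0, 1.5], "roll": 0, "jaw": 30}, {"travel": [0, 0, 0.5], "roll": 0, "jaw": 30}, {"travel": [0, 0, 0], "roll": 0, "jaw": 30}]}}

```text
clock: 42.0
tool_pos: [0.4803, -0.0315, 0.1394]
orientation: [180.0, -0.1, 0.1]
force: [-3.1, 0.6, 9.0]
opening: 0.0334
gripper_force: 30.0
```

{"name": "apply_moves", "arguments": {"targets": [{"travel": [0, 0, -2], "roll": 0, "jaw": 30}, {"travel": [0, -0.5, 0], "roll": 0, "jaw": 30}, {"travel": [0, 0, 1.5], "roll": 0, "jaw": 30}, {"travel": [0, 0, 0.5], "roll": 0, "jaw": 30}, {"travel": [0, 0, 0], "roll": 0, "jaw": 30}]}}

```text
clock: 42.5
tool_pos: [0.4802, -0.0309, 0.1394]
orientation: [180.0, -0.1, 0.1]
force: [-3.2, 0.6, 10.5]
opening: 0.0332
gripper_force: 30.0
```

{"name": "apply_moves", "arguments": {"targets": [{"travel": [0, 0, -2], "roll": 0, "jaw": 30}, {"travel": [0.5, 0.3, 0], "roll": 0, "jaw": 30}, {"travel": [0, 0, 1.5], "roll": 0, "jaw": 30}, {"travel": [0, 0, 0.5], "roll": 0, "jaw": 30}, {"travel": [0, 0, 0], "roll": 0, "jaw": 30}]}}

```text
clock: 43.0
tool_pos: [0.4808, -0.0313, 0.1393]
orientation: [180.0, -0.1, 0.1]
force: [-3.2, 0.5, 9.7]
opening: 0.0334
gripper_force: 30.0
```

{"name": "apply_moves", "arguments": {"targets": [{"travel": [0, 0, -2], "roll": 0, "jaw": 30}, {"travel": [-0.2, 0.6, 0], "roll": 0, "jaw": 30}, {"travel": [0, 0, 1.5], "roll": 0, "jaw": 30}, {"travel": [0, 0, 0.5], "roll": 0, "jaw": 30}, {"travel": [0, 0, 0], "roll": 0, "jaw": 30}]}}

```text
clock: 43.5
tool_pos: [0.4805, -0.0319, 0.1393]
orientation: [180.0, -0.0, 0.1]
force: [-3.4, 1.2, 11.4]
opening: 0.0338
gripper_force: 30.0
```

Contact stays at the same height wherever I try, because friction drags the sleeve along with the freehub. Under a light press, an orbit against the axle should push both bores to the same limit and so align them.

{"name": "apply_moves", "arguments": {"targets": [{"travel": [0, 1.1, 0], "roll": 0, "jaw": 30}, {"travel": [1.6, -0.6, 0], "roll": 0, "jaw": 30}, {"travel": [0, 0, 0], "roll": 0, "jaw": 30}, {"travel": [0.6, -1.6, 0], "roll": 0, "jaw": 30}, {"travel": [0, 0, 0], "roll": 0, "jaw": 30}]}}

```text
clock: 44.0
tool_pos: [0.4813, -0.0316, 0.1393]
orientation: [179.9, 0.1, 0.1]
force: [-7.5, -1.5, 15.4]
opening: 0.033
gripper_force: 30.0
```

{"name": "apply_moves", "arguments": {"targets": [{"travel": [-0.6, -1.6, 0], "roll": 0, "jaw": 30}, {"travel": [0, 0, 0], "roll": 0, "jaw": 30}, {"travel": [-1.6, -0.6, 0], "roll": 0, "jaw": 30}, {"travel": [0, 0, 0], "roll": 0, "jaw": 30}]}}

```text
clock: 44.4
tool_pos: [0.4806, -0.0298, 0.1394]
orientation: [179.9, -0.1, 0.1]
force: [0.4, -7.2, 7.7]
opening: 0.0333
gripper_force: 30.0
```

{"name": "apply_moves", "arguments": {"targets": [{"travel": [-1.6, 0.6, 0], "roll": 0, "jaw": 30}, {"travel": [0, 0, 0], "roll": 0, "jaw": 30}, {"travel": [-0.6, 1.6, 0], "roll": 0, "jaw": 30}, {"travel": [0, 0, 0], "roll": 0, "jaw": 30}]}}

```text
clock: 44.8
tool_pos: [0.48, -0.0304, 0.1396]
orientation: [-180.0, -0.2, 0.1]
force: [2.7, 0.5, 5.7]
opening: 0.0333
gripper_force: 30.0
```

{"name": "apply_moves", "arguments": {"targets": [{"travel": [0.6, 1.6, 0], "roll": 0, "jaw": 30}, {"travel": [0, 0, 0], "roll": 0, "jaw": 30}, {"travel": [1.6, 0.6, 0], "roll": 0, "jaw": 30}, {"travel": [0, 0, 0], "roll": 0, "jaw": 30}]}}

```text
clock: 45.2
tool_pos: [0.4813, -0.0317, 0.1395]
orientation: [-179.9, -0.2, 0.1]
force: [-3.1, 7.1, 10.1]
opening: 0.0333
gripper_force: 30.1
```

No drop yet. I'll lift the freehub off and look at where the sleeve really sits on the axle, by masks.

{"name": "apply_moves", "arguments": {"targets": [{"travel": [-0.8, -1.2, -3], "roll": 0, "jaw": 30}, {"travel": [0, 0, -12], "roll": 0, "jaw": 30}, {"travel": [0, 0, -30], "roll": 0, "jaw": 30}, {"travel": [0, 0, -31], "roll": 0, "jaw": 30}, {"travel": [-20, 0, 0], "roll": 0, "jaw": 30}, {"travel": [-30, 0, 0], "roll": 0, "jaw": 30}, {"travel": [-7, 0, 0], "roll": 0, "jaw": 30}, {"travel": [0, 0, 0], "roll": 0, "jaw": 30}, {"travel": [0, 0, 0], "roll": 0, "jaw": 30}]}}

```text
clock: 46.1
tool_pos: [0.4227, -0.0317, 0.2146]
orientation: [180.0, -0.0, 0.1]
force: [0.9, 0.2, -1.4]
opening: 0.0335
gripper_force: 30.0
```

```bash
cat > m.py <<'E'
from h import *
def stack(im,o):
    zt=o['tool_pos'][2]; u0,v0=proj('wrist',(.4806,-.0307,.095),o)
    m=(cv2.cvtColor(im,cv2.COLOR_BGR2GRAY)<60).astype(np.uint8)
    n,l,st,ce=cv2.connectedComponentsWithStats(m)
    ut,vt=proj('wrist',(.4806,-.0307,.14),o)
    for i in range(1,n):
        if 4<=st[i,2]<=12 and np.hypot(*(ce[i]-[ut,vt]))<8: print('tip',ce[i],trayz(ce[i],zt-.14))
    for c,z,r in(('green',.091,30),('blue',.088,44)):
        g=mask(im,c); n,l,st,ce=cv2.connectedComponentsWithStats(g)
        for i in range(1,n):
            if st[i,4]>60 and np.hypot(*(ce[i]-[u0,v0]))<25:
                k=max(cv2.findContours((l==i).astype(np.uint8),cv2.RETR_EXTERNAL,cv2.CHAIN_APPROX_NONE)[0],key=len)
                e=cv2.fitEllipse(cv2.convexHull(k)); b=st[i]
                a,d=trayz((b[0]-.5,e[0][1]),zt-z),trayz((b[0]+b[2]-.5,e[0][1]),zt-z)
                p,q=trayz((e[0][0],b[1]-.5),zt-z),trayz((e[0][0],b[1]+b[3]-.5),zt-z)
                print(c,b,e,'ctr',trayz(e[0],zt-z),'y-edges',a[1],d[1],'x-edges',p[0],q[0])
E
python3 - <<'E'
from m import *
print('w9 before'); o=ctrl.get_obs(); stack(cv2.imread('pics/w9.png'),dict(o,tool_pos=np.r_[.4247,-.0317,.2141]))
o,im=look('w16'); print(o['clock'],o['tool_pos'],o['force']); stack(im,o)
E
```

```text
w9 before
tip [252.05  133.825] [55.9522 -1.0648 74.1   ]
green [235 112  34  35 513] ((251.68338012695312, 129.02166748046875), (33.53290557861328, 34.444393157958984), 0.9715420007705688) ctr [ 56.423   -1.5498 123.1   ] y-edges -16.245329615800557 12.833034675050621 x-edges 70.8775734923938 41.55659675646857
blue [ 227  103   50   52 1032] ((251.8701629638672, 128.3148651123047), (50.13346481323242, 51.47209930419922), 177.83876037597656) ctr [ 56.8495  -1.4018 126.1   ] y-edges -23.335306084375286 19.89378752239191 x-edges 78.2127521187183 34.173486099566425
46.1 [ 0.4227 -0.0317  0.2146] [ 0.8861  0.2444 -1.445 ]
tip [252.1667 131.1944] [57.7207 -0.983  74.5684]
green [235 110  34  35 522] ((251.80001831054688, 126.76085662841797), (33.60087203979492, 34.53071212768555), 6.1729021072387695) ctr [ 58.2892  -1.4494 123.5684] y-edges -16.242171160037195 12.831185122207346 x-edges 72.50170105179158 43.230247122802226
blue [ 227  101   51   51 1040] ((252.01971435546875, 126.03966522216797), (49.92146682739258, 51.178009033203125), 168.8851318359375) ctr [ 58.7484  -1.2719 126.5684] y-edges -23.330189724427026 20.754573504142222 x-edges 79.84354082643233 36.76340092567867
```

The sleeve is flat and hasn't moved since it was placed. To remove the camera's depth bias, I'll compare seat centre and tip in the early picture (w3), then get the sleeve's true offset from the axle.

Run:
```python
from m import *
im=cv2.imread('pics/w3.png'); g=cv2.GaussianBlur(cv2.cvtColor(im,cv2.COLOR_BGR2GRAY),(3,3),0)
c=np.array([259.3,140.]); 
for it in range(3):
    pts=[]
    for a in np.radians(np.arange(0,360,4)):
        r=np.arange(17,34,.25); x=c[0]+r*np.cos(a); y=c[1]+r*np.sin(a)
        v=cv2.remap(g,x.astype(np.float32)[None],y.astype(np.float32)[None],1)[0]
        k=np.where(v<90)[0]
        if len(k) and r[k[0]]>19: pts.append((x[k[0]],y[k[0]],r[k[0]]))
    pts=np.array(pts); p=pts[pts[:,2]<np.percentile(pts[:,2],70)]
    e=cv2.fitEllipse(p[:,:2].astype(np.float32)); c=np.array(e[0])
z=.1927; print('seat',e,len(p),trayz(e[0],z-.08),'tip',trayz((260.4,150.9),z-.14), 'dia mm',e[1][0]/297.7*255)
```

```text
seat ((260.3629455566406, 139.3697509765625), (54.1110725402832, 58.614715576171875), 45.187137603759766) 52 [ 48.6217   5.679  112.7   ] tip [46.8337  4.309  52.7   ] dia mm 46.349759817844195
```

That fit is too rough to use. The grip's centre line gives a better reference: the sleeve was released at TCP y≈-0.0305, and the freehub is held by the same fingers. I'll go back down on that line and search in x with a very light press.

{"name": "apply_moves", "arguments": {"targets": [{"travel": [25, -1.2, 0], "roll": 0, "jaw": 30}, {"travel": [25, 0, 0], "roll": 0, "jaw": 30}, {"travel": [7, 0, 0], "roll": 0, "jaw": 30}, {"travel": [0, 0, 0], "roll": 0, "jaw": 30}, {"travel": [0, 0, 25], "roll": 0, "jaw": 30}, {"travel": [0, 0, 10], "roll": 0, "jaw": 30}, {"travel": [0, 0, 8], "roll": 0, "jaw": 30}, {"travel": [0, 0, 8], "roll": 0, "jaw": 30}, {"travel": [0, 0, 0], "roll": 0, "jaw": 30}]}}

```text
clock: 47.05
tool_pos: [0.4792, -0.0306, 0.163]
orientation: [180.0, 0.0, 0.1]
force: [1.3, -1.0, -2.9]
opening: 0.0338
gripper_force: 30.0
```

{"name": "apply_moves", "arguments": {"targets": [{"travel": [0, 0, 10], "roll": 0, "jaw": 30}, {"travel": [0, 0, 8], "roll": 0, "jaw": 30}, {"travel": [0, 0, 3], "roll": 0, "jaw": 30}, {"travel": [0, 0, 0], "roll": 0, "jaw": 30}, {"travel": [0, 0, 0], "roll": 0, "jaw": 30}]}}

```text
clock: 47.55
tool_pos: [0.4792, -0.0306, 0.1425]
orientation: [180.0, 0.0, 0.1]
force: [1.5, -0.9, -2.9]
opening: 0.0334
gripper_force: 30.0
```

{"name": "apply_moves", "arguments": {"targets": [{"travel": [0, 0, 1.5], "roll": 0, "jaw": 30}, {"travel": [0, 0, 1.2], "roll": 0, "jaw": 30}, {"travel": [0, 0, 0.3], "roll": 0, "jaw": 30}, {"travel": [0, 0, 0], "roll": 0, "jaw": 30}]}}

```text
clock: 47.95
tool_pos: [0.4793, -0.0305, 0.1396]
orientation: [-180.0, -0.0, 0.1]
force: [0.8, -0.2, -0.6]
opening: 0.0333
gripper_force: 30.0
```

{"name": "apply_moves", "arguments": {"targets": [{"travel": [0.25, 0, 0.3], "roll": 0, "jaw": 30}, {"travel": [0, 0, 0], "roll": 0, "jaw": 30}]}}

```text
clock: 48.15
tool_pos: [0.4796, -0.0305, 0.1395]
orientation: [-180.0, -0.0, 0.1]
force: [-0.8, -0.9, 3.6]
opening: 0.0334
gripper_force: 30.0
```

{"name": "apply_moves", "arguments": {"targets": [{"travel": [0.3, 0, 0], "roll": 0, "jaw": 30}, {"travel": [0, 0, 0], "roll": 0, "jaw": 30}]}}

```text
clock: 48.35
tool_pos: [0.4798, -0.0305, 0.1395]
orientation: [-180.0, -0.0, 0.1]
force: [-1.4, 0.2, 4.7]
opening: 0.0335
gripper_force: 30.0
```

{"name": "apply_moves", "arguments": {"targets": [{"travel": [0.3, 0, 0], "roll": 0, "jaw": 30}, {"travel": [0, 0, 0], "roll": 0, "jaw": 30}]}}

```text
clock: 48.55
tool_pos: [0.4799, -0.0306, 0.1395]
orientation: [180.0, 0.0, 0.1]
force: [-1.4, 1.1, 6.3]
opening: 0.0332
gripper_force: 30.0
```

{"name": "apply_moves", "arguments": {"targets": [{"travel": [0.3, 0, 0], "roll": 0, "jaw": 30}, {"travel": [0, 0, 0], "roll": 0, "jaw": 30}]}}

```text
clock: 48.75
tool_pos: [0.4801, -0.0306, 0.1395]
orientation: [180.0, 0.0, 0.1]
force: [-3.5, 1.1, 7.5]
opening: 0.0332
gripper_force: 30.0
```

{"name": "apply_moves", "arguments": {"targets": [{"travel": [0.4, 0, -0.2], "roll": 0, "jaw": 30}, {"travel": [0, 0, 0], "roll": 0, "jaw": 30}]}}

```text
clock: 48.95
tool_pos: [0.4802, -0.0307, 0.1395]
orientation: [180.0, 0.1, 0.1]
force: [-3.7, 0.2, 6.6]
opening: 0.0335
gripper_force: 30.0
```

{"name": "apply_moves", "arguments": {"targets": [{"travel": [0.4, 0, -0.1], "roll": 0, "jaw": 30}, {"travel": [0, 0, 0], "roll": 0, "jaw": 30}]}}

```text
clock: 49.15
tool_pos: [0.4805, -0.0307, 0.1396]
orientation: [180.0, 0.1, 0.1]
force: [-3.2, 0.8, 7.7]
opening: 0.033
gripper_force: 30.0
```

{"name": "apply_moves", "arguments": {"targets": [{"travel": [0.4, 0, -0.1], "roll": 0, "jaw": 30}, {"travel": [0, 0, 0], "roll": 0, "jaw": 30}]}}

```text
clock: 49.35
tool_pos: [0.4807, -0.0307, 0.1396]
orientation: [180.0, 0.1, 0.0]
force: [-4.6, 0.4, 6.2]
opening: 0.0331
gripper_force: 30.0
```

{"name": "apply_moves", "arguments": {"targets": [{"travel": [-0.2, -0.4, -0.1], "roll": 0, "jaw": 30}, {"travel": [0, 0, 0], "roll": 0, "jaw": 30}]}}

```text
clock: 49.55
tool_pos: [0.4805, -0.0305, 0.1396]
orientation: [180.0, 0.1, 0.1]
force: [-3.3, -0.6, 5.5]
opening: 0.0333
gripper_force: 30.0
```

{"name": "apply_moves", "arguments": {"targets": [{"travel": [-0.5, -0.2, 0], "roll": 0, "jaw": 30}, {"travel": [0, 0, 0], "roll": 0, "jaw": 30}]}}

```text
clock: 49.75
tool_pos: [0.4803, -0.0304, 0.1396]
orientation: [180.0, 0.1, 0.1]
force: [-3.1, -2.6, 5.1]
opening: 0.0331
gripper_force: 30.0
```

{"name": "apply_moves", "arguments": {"targets": [{"travel": [-0.5, 0, 0], "roll": 0, "jaw": 30}, {"travel": [0, 0, 0], "roll": 0, "jaw": 30}]}}

```text
clock: 49.95
tool_pos: [0.4802, -0.0301, 0.1396]
orientation: [180.0, 0.0, 0.1]
force: [-2.2, -2.5, 2.0]
opening: 0.0335
gripper_force: 30.0
```

Still no drop anywhere, and the stop is flat and constant. Guessing won't settle this. I'll set the freehub down on the bench and probe the sleeve top and seal top by touch, to see which layer is high.

{"name": "apply_moves", "arguments": {"targets": [{"travel": [0, 0, -15], "roll": 0, "jaw": 30}, {"travel": [0, 0, -30], "roll": 0, "jaw": 30}, {"travel": [0, 0, -27], "roll": 0, "jaw": 30}, {"travel": [-25, 40, 0], "roll": 0, "jaw": 30}, {"travel": [-25, 40, 0], "roll": 0, "jaw": 30}, {"travel": [0, 10, 40], "roll": 0, "jaw": 30}, {"travel": [0, 0, 45], "roll": 0, "jaw": 30}, {"travel": [0, 0, 45], "roll": 0, "jaw": 30}, {"travel": [0, 0, 18], "roll": 0, "jaw": 30}, {"travel": [0, 0, 0], "roll": 0, "jaw": 30}]}}

```text
clock: 50.95
tool_pos: [0.4287, -0.1201, 0.061]
orientation: [180.0, 0.3, 0.0]
force: [-0.8, -0.6, -1.2]
opening: 0.0336
gripper_force: 30.0
```

{"name": "apply_moves", "arguments": {"targets": [{"travel": [0, 0, 2], "roll": 0, "jaw": 30}, {"travel": [0, 0, 0], "roll": 0, "jaw": 30}, {"travel": [0, 0, 0], "roll": 0, "jaw": 30}]}}

```text
clock: 51.25
tool_pos: [0.4316, -0.1198, 0.063]
orientation: [-180.0, -0.2, 0.1]
force: [0.1, 0.2, -1.6]
opening: 0.0334
gripper_force: 30.0
```

{"name": "apply_moves", "arguments": {"targets": [{"travel": [0, 0, 2], "roll": 0, "jaw": 30}, {"travel": [0, 0, 1.5], "roll": 0, "jaw": 30}, {"travel": [0, 0, 0], "roll": 0, "jaw": 30}, {"travel": [0, 0, 0], "roll": 0, "jaw": 30}]}}

```text
clock: 51.65
tool_pos: [0.4305, -0.12, 0.0583]
orientation: [-180.0, -0.0, 0.1]
force: [-1.2, 0.1, -2.2]
opening: 0.0333
gripper_force: 30.0
```

{"name": "apply_moves", "arguments": {"targets": [{"travel": [0, 0, 1], "roll": 0, "jaw": 30}, {"travel": [0, 0, 0], "roll": 0, "jaw": 30}]}}

```text
clock: 51.85
tool_pos: [0.4309, -0.1199, 0.0578]
orientation: [180.0, -0.0, 0.1]
force: [-1.5, 1.6, 7.6]
opening: 0.0337
gripper_force: 30.0
```

{"name": "apply_moves", "arguments": {"targets": [{"travel": [0, 0, 0.8], "roll": 0, "jaw": 30}, {"travel": [0, 0, 0], "roll": 0, "jaw": 30}]}}

```text
clock: 52.05
tool_pos: [0.431, -0.1198, 0.0576]
orientation: [180.0, -0.1, 0.1]
force: [-5.3, 5.0, 16.9]
opening: 0.0334
gripper_force: 30.0
```

{"name": "apply_moves", "arguments": {"targets": [{"travel": [0, 0, 0.6], "roll": 0, "jaw": 30}, {"travel": [0, 0, 0], "roll": 0, "jaw": 30}]}}

```text
clock: 52.25
tool_pos: [0.431, -0.1197, 0.0574]
orientation: [-180.0, -0.1, 0.1]
force: [-7.4, 6.9, 24.0]
opening: 0.0334
gripper_force: 30.0
```

Bench contact at 0.0577 against 0.1395 on the hub: the freehub really stops at 0.0818. I'll release it here and probe the sleeve top, which should be at TCP 0.122.

{"name": "apply_moves", "arguments": {"targets": [{"travel": [0, 0, -1.5], "roll": 0, "jaw": 45}, {"travel": [0, 0, 0], "roll": 0, "jaw": 50}, {"travel": [0, 0, 0], "roll": 0, "jaw": 50}, {"travel": [0, 0, -30], "roll": 0, "jaw": 50}, {"travel": [0, 0, -45], "roll": 0, "jaw": 45}, {"travel": [0, 0, -45], "roll": 0, "jaw": 35}, {"travel": [25, -45, -10], "roll": 0, "jaw": 25}, {"travel": [24.6, -44.5, 0], "roll": 0, "jaw": 19.5}, {"travel": [0, 0, 0], "roll": 0, "jaw": 19.5}, {"travel": [0, 0, 0], "roll": 0, "jaw": 19.5}]}}

```text
clock: 53.25
tool_pos: [0.4785, -0.0324, 0.1863]
orientation: [180.0, 0.1, 0.2]
force: [0.7, -0.9, -1.3]
opening: 0.0199
gripper_force: 0.0
```

{"name": "apply_moves", "arguments": {"targets": [{"travel": [0, 0, 30], "roll": 0, "jaw": 19.5}, {"travel": [0, 0, 20], "roll": 0, "jaw": 19.5}, {"travel": [0, 0, 10], "roll": 0, "jaw": 19.5}, {"travel": [0, 0, 3], "roll": 0, "jaw": 19.5}, {"travel": [0, 0, 0], "roll": 0, "jaw": 19.5}, {"travel": [0, 0, 0], "roll": 0, "jaw": 19.5}]}}

```text
clock: 53.85
tool_pos: [0.4781, -0.0333, 0.1231]
orientation: [-179.9, 0.0, -0.0]
force: [2.0, 5.9, -5.1]
opening: 0.0198
gripper_force: 2.9
```

{"name": "apply_moves", "arguments": {"targets": [{"travel": [1.5, -2.3, 0], "roll": 0, "jaw": 19.5}, {"travel": [0, 0, 0], "roll": 0, "jaw": 19.5}, {"travel": [0, 0, 0], "roll": 0, "jaw": 19.5}]}}

```text
clock: 54.15
tool_pos: [0.4796, -0.0315, 0.1237]
orientation: [180.0, 0.0, 0.0]
force: [0.0, -0.5, 0.6]
opening: 0.0195
gripper_force: 0.0
```

{"name": "apply_moves", "arguments": {"targets": [{"travel": [0, 0, 0.6], "roll": 0, "jaw": 19.5}, {"travel": [0, 0, 0], "roll": 0, "jaw": 19.5}]}}

```text
clock: 54.35
tool_pos: [0.4797, -0.0312, 0.1232]
orientation: [180.0, 0.0, 0.0]
force: [0.3, -0.3, -0.4]
opening: 0.0196
gripper_force: 0.0
```

{"name": "apply_moves", "arguments": {"targets": [{"travel": [0, 0, 0.6], "roll": 0, "jaw": 19.5}, {"travel": [0, 0, 0], "roll": 0, "jaw": 19.5}]}}

```text
clock: 54.55
tool_pos: [0.4798, -0.031, 0.1226]
orientation: [180.0, 0.0, 0.1]
force: [-0.3, 0.3, -0.8]
opening: 0.0189
gripper_force: 0.0
```

{"name": "apply_moves", "arguments": {"targets": [{"travel": [0, 0, 0.6], "roll": 0, "jaw": 19.5}, {"travel": [0, 0, 0], "roll": 0, "jaw": 19.5}]}}

```text
clock: 54.75
tool_pos: [0.48, -0.031, 0.1222]
orientation: [180.0, -0.0, 0.1]
force: [-0.5, -0.1, 2.2]
opening: 0.0195
gripper_force: 1.1
```

The sleeve top is right, at 0.100. Now I'll probe the shoulder ring outside the seal, where the freehub's foot goes. It should be at 0.0785, TCP 0.1005.

{"name": "apply_moves", "arguments": {"targets": [{"travel": [0.5, 0.3, -2], "roll": 0, "jaw": 40}, {"travel": [0, 0, 0], "roll": 0, "jaw": 50}, {"travel": [0, 0, 0], "roll": 0, "jaw": 49.5}, {"travel": [0, 0, 0], "roll": 0, "jaw": 49.5}, {"travel": [0, 0, 10], "roll": 0, "jaw": 49.5}, {"travel": [0, 0, 8], "roll": 0, "jaw": 49.5}, {"travel": [0, 0, 0], "roll": 0, "jaw": 49.5}, {"travel": [0, 0, 0], "roll": 0, "jaw": 49.5}]}}

```text
clock: 55.55
tool_pos: [0.4801, -0.0314, 0.1055]
orientation: [180.0, 0.1, 0.1]
force: [-0.7, 0.7, -0.4]
opening: 0.0495
gripper_force: 0.0
```

{"name": "apply_moves", "arguments": {"targets": [{"travel": [0, 0, 0.8], "roll": 0, "jaw": 49.5}, {"travel": [0, 0, 0], "roll": 0, "jaw": 49.5}]}}

```text
clock: 55.75
tool_pos: [0.4805, -0.0313, 0.1053]
orientation: [-180.0, -0.0, 0.1]
force: [0.1, -0.2, -0.6]
opening: 0.0494
gripper_force: 0.0
```

{"name": "apply_moves", "arguments": {"targets": [{"travel": [0, 0, 0.8], "roll": 0, "jaw": 49.5}, {"travel": [0, 0, 0], "roll": 0, "jaw": 49.5}]}}

```text
clock: 55.95
tool_pos: [0.4804, -0.0313, 0.1045]
orientation: [-180.0, -0.0, 0.1]
force: [-0.5, 0.2, 0.2]
opening: 0.0493
gripper_force: 0.0
```

{"name": "apply_moves", "arguments": {"targets": [{"travel": [0, 0, 0.8], "roll": 0, "jaw": 49.5}, {"travel": [0, 0, 0], "roll": 0, "jaw": 49.5}]}}

```text
clock: 56.15
tool_pos: [0.4804, -0.0313, 0.1036]
orientation: [180.0, -0.0, 0.1]
force: [0.3, -0.6, 0.6]
opening: 0.0496
gripper_force: 0.0
```

The shoulder is clear too, so the freehub's ceiling is resting on the sleeve's rim. The sleeve's collar must be entering a closer recess. I'll line both up mechanically: grip the sleeve on the axle's y line and push it against the axle in +x, then do the same with the freehub.

{"name": "apply_moves", "arguments": {"targets": [{"travel": [0, -0.6, -13], "roll": 0, "jaw": 49.5}, {"travel": [0, 0, 0], "roll": 0, "jaw": 30}, {"travel": [0, 0, 0], "roll": 0, "jaw": 18}, {"travel": [0, 0, 0], "roll": 0, "jaw": 18}, {"travel": [0, 0, 0], "roll": 0, "jaw": 18}, {"travel": [0, 0, 0], "roll": 0, "jaw": 18}, {"travel": [0, 0, 0], "roll": 0, "jaw": 18}]}}

```text
clock: 56.85
tool_pos: [0.4802, -0.0307, 0.1164]
orientation: [180.0, 0.0, 0.1]
force: [-0.4, 0.0, -0.5]
opening: 0.02
gripper_force: 30.0
```

{"name": "apply_moves", "arguments": {"targets": [{"travel": [0.7, 0, 0], "roll": 0, "jaw": 18}, {"travel": [0.5, 0, 0], "roll": 0, "jaw": 18}, {"travel": [0, 0, 0], "roll": 0, "jaw": 18}]}}

```text
clock: 57.15
tool_pos: [0.4814, -0.0307, 0.1165]
orientation: [180.0, 0.0, 0.1]
force: [-0.9, 0.2, -0.2]
opening: 0.0202
gripper_force: 30.0
```

{"name": "apply_moves", "arguments": {"targets": [{"travel": [0.6, 0, 0], "roll": 0, "jaw": 18}, {"travel": [0, 0, 0], "roll": 0, "jaw": 18}]}}

```text
clock: 57.35
tool_pos: [0.4816, -0.0308, 0.1164]
orientation: [180.0, 0.1, 0.0]
force: [-2.8, 0.4, -1.0]
opening: 0.0198
gripper_force: 30.0
```

{"name": "apply_moves", "arguments": {"targets": [{"travel": [0.6, 0, 0], "roll": 0, "jaw": 18}, {"travel": [0, 0, 0], "roll": 0, "jaw": 18}]}}

```text
clock: 57.55
tool_pos: [0.4817, -0.0308, 0.1164]
orientation: [180.0, 0.1, 0.0]
force: [-4.9, 1.1, 2.7]
opening: 0.02
gripper_force: 30.0
```

The sleeve met the axle after 1.3 mm, so it had been practically centred. I'll put it back to centre, release, and fetch the freehub.

{"name": "apply_moves", "arguments": {"targets": [{"travel": [-2.3, 0, 0], "roll": 0, "jaw": 18}, {"travel": [0, 0, 0], "roll": 0, "jaw": 18}, {"travel": [0, 0, 0], "roll": 0, "jaw": 35}, {"travel": [0, 0, 0], "roll": 0, "jaw": 50}, {"travel": [0, 0, 0], "roll": 0, "jaw": 50}, {"travel": [0, 0, -35], "roll": 0, "jaw": 50}, {"travel": [0, 0, -35], "roll": 0, "jaw": 50}, {"travel": [-25, 45, 0], "roll": 0, "jaw": 50}, {"travel": [-24, 44, 0], "roll": 0, "jaw": 50}, {"travel": [0, 0, 20], "roll": 0, "jaw": 50}]}}

```text
clock: 58.55
tool_pos: [0.4313, -0.1212, 0.1687]
orientation: [-180.0, -0.2, -0.1]
force: [1.4, 1.0, 0.3]
opening: 0.0501
gripper_force: 0.0
```

{"name": "apply_moves", "arguments": {"targets": [{"travel": [0, 0, 0], "roll": 0, "jaw": 50}, {"travel": [0, 0, 45], "roll": 0, "jaw": 50}, {"travel": [0, 0, 45], "roll": 0, "jaw": 50}, {"travel": [0, 0, 18], "roll": 0, "jaw": 50}, {"travel": [0, 0, 0], "roll": 0, "jaw": 50}, {"travel": [0, 0, 0], "roll": 0, "jaw": 50}]}}

```text
clock: 59.15
tool_pos: [0.4334, -0.1178, 0.0593]
orientation: [180.0, 0.0, 0.1]
force: [0.5, -0.4, -0.3]
opening: 0.0498
gripper_force: 0.0
```

{"name": "apply_moves", "arguments": {"targets": [{"travel": [-2, 1.5, 1.3], "roll": 0, "jaw": 50}, {"travel": [0, 0, 0], "roll": 0, "jaw": 35}, {"travel": [0, 0, 0], "roll": 0, "jaw": 30}, {"travel": [0, 0, 0], "roll": 0, "jaw": 30}, {"travel": [0, 0, 0], "roll": 0, "jaw": 30}, {"travel": [0, 0, 0], "roll": 0, "jaw": 30}]}}

```text
clock: 59.75
tool_pos: [0.431, -0.1197, 0.0581]
orientation: [-180.0, -0.1, 0.1]
force: [-1.1, 1.5, 7.0]
opening: 0.0334
gripper_force: 30.0
```

{"name": "apply_moves", "arguments": {"targets": [{"travel": [0, 0, -25], "roll": 0, "jaw": 30}, {"travel": [0, 0, -45], "roll": 0, "jaw": 30}, {"travel": [0, 0, -45], "roll": 0, "jaw": 30}, {"travel": [0, 0, -40], "roll": 0, "jaw": 30}, {"travel": [25, -44, 0], "roll": 0, "jaw": 30}, {"travel": [24, -44.5, 0], "roll": 0, "jaw": 30}, {"travel": [0, 0, 0], "roll": 0, "jaw": 30}, {"travel": [0, 0, 0], "roll": 0, "jaw": 30}]}}

```text
clock: 60.55
tool_pos: [0.4786, -0.0314, 0.212]
orientation: [180.0, 0.1, 0.2]
force: [-0.5, -0.8, -2.0]
opening: 0.0332
gripper_force: 30.0
```

{"name": "apply_moves", "arguments": {"targets": [{"travel": [1.2, -0.5, 20], "roll": 0, "jaw": 30}, {"travel": [0, 0, 15], "roll": 0, "jaw": 30}, {"travel": [0, 0, 8], "roll": 0, "jaw": 30}, {"travel": [0, 0, 8], "roll": 0, "jaw": 30}, {"travel": [0, 0, 10], "roll": 0, "jaw": 30}, {"travel": [0, 0, 8], "roll": 0, "jaw": 30}, {"travel": [0, 0, 0], "roll": 0, "jaw": 30}, {"travel": [0, 0, 0], "roll": 0, "jaw": 30}]}}

```text
clock: 61.35
tool_pos: [0.4798, -0.0318, 0.1431]
orientation: [180.0, 0.0, 0.1]
force: [1.9, 1.8, -2.2]
opening: 0.0331
gripper_force: 30.0
```

{"name": "apply_moves", "arguments": {"targets": [{"travel": [0.8, 0, 0.5], "roll": 0, "jaw": 30}, {"travel": [0.4, 0, 0], "roll": 0, "jaw": 30}, {"travel": [0, 0, 0], "roll": 0, "jaw": 30}]}}

```text
clock: 61.65
tool_pos: [0.4809, -0.032, 0.143]
orientation: [180.0, 0.0, 0.1]
force: [0.5, -0.3, -1.0]
opening: 0.0336
gripper_force: 30.0
```

{"name": "apply_moves", "arguments": {"targets": [{"travel": [0.6, 0, 0], "roll": 0, "jaw": 30}, {"travel": [0, 0, 0], "roll": 0, "jaw": 30}]}}

```text
clock: 61.85
tool_pos: [0.4816, -0.0319, 0.1429]
orientation: [180.0, 0.0, 0.1]
force: [-0.9, -0.4, -0.2]
opening: 0.0333
gripper_force: 30.0
```

The freehub's x range against the axle is about 0.4798–0.4816, so its centre is near 0.4807. I'll centre it at y -0.0307 and lower.

{"name": "apply_moves", "arguments": {"targets": [{"travel": [-0.9, -1.2, 0], "roll": 0, "jaw": 30}, {"travel": [0, 0, 0], "roll": 0, "jaw": 30}, {"travel": [0, 0, 1.5], "roll": 0, "jaw": 30}, {"travel": [0, 0, 1.2], "roll": 0, "jaw": 30}, {"travel": [0, 0, 0], "roll": 0, "jaw": 30}, {"travel": [0, 0, 0], "roll": 0, "jaw": 30}]}}

```text
clock: 62.45
tool_pos: [0.4809, -0.0306, 0.1402]
orientation: [-180.0, -0.0, 0.1]
force: [-0.9, 0.1, 1.4]
opening: 0.0334
gripper_force: 30.0
```

{"name": "apply_moves", "arguments": {"targets": [{"travel": [0, 0, 0.7], "roll": 0, "jaw": 30}, {"travel": [0, 0, 0], "roll": 0, "jaw": 30}]}}

```text
clock: 62.65
tool_pos: [0.4811, -0.0306, 0.1402]
orientation: [180.0, -0.0, 0.1]
force: [-3.0, 0.3, 7.9]
opening: 0.033
gripper_force: 30.0
```

{"name": "apply_moves", "arguments": {"targets": [{"travel": [0, 0, 0.7], "roll": 0, "jaw": 30}, {"travel": [0, 0, 0], "roll": 0, "jaw": 30}]}}

```text
clock: 62.85
tool_pos: [0.4814, -0.0306, 0.1401]
orientation: [180.0, -0.1, 0.1]
force: [-4.8, 1.6, 13.2]
opening: 0.0332
gripper_force: 30.0
```

{"name": "apply_moves", "arguments": {"targets": [{"travel": [0, 0, 0.7], "roll": 0, "jaw": 30}, {"travel": [0, 0, 0], "roll": 0, "jaw": 30}]}}

```text
clock: 63.05
tool_pos: [0.4816, -0.0306, 0.14]
orientation: [180.0, -0.1, 0.1]
force: [-6.7, 2.2, 17.7]
opening: 0.0333
gripper_force: 30.0
```

{"name": "apply_moves", "arguments": {"targets": [{"travel": [-0.4, 0, -1], "roll": 0, "jaw": 30}, {"travel": [-0.3, 0, 0], "roll": 3, "jaw": 30}, {"travel": [-0.2, 0, 0], "roll": -3, "jaw": 30}, {"travel": [-0.2, 0, 0], "roll": -3, "jaw": 30}, {"travel": [-0.2, 0, 0], "roll": 3, "jaw": 30}, {"travel": [-0.2, 0, 0], "roll": 3, "jaw": 30}, {"travel": [-0.2, 0, 0], "roll": -3, "jaw": 30}, {"travel": [-0.2, 0, 0], "roll": -3, "jaw": 30}, {"travel": [-0.2, 0, 0], "roll": 3, "jaw": 30}, {"travel": [0, 0, 0], "roll": 0, "jaw": 30}]}}

```text
clock: 64.05
tool_pos: [0.4802, -0.0304, 0.1402]
orientation: [-180.0, -0.2, 0.0]
force: [1.2, -0.6, 5.5]
opening: 0.0332
gripper_force: 30.0
```

{"name": "apply_moves", "arguments": {"targets": [{"travel": [0.2, 0.3, 0], "roll": 3, "jaw": 30}, {"travel": [0.2, 0, 0], "roll": -3, "jaw": 30}, {"travel": [0.2, 0, 0], "roll": -3, "jaw": 30}, {"travel": [0.2, 0, 0], "roll": 3, "jaw": 30}, {"travel": [0.2, 0, 0], "roll": 3, "jaw": 30}, {"travel": [0.2, 0, 0], "roll": -3, "jaw": 30}, {"travel": [0.2, 0, 0], "roll": -3, "jaw": 30}, {"travel": [0.2, 0, 0], "roll": 3, "jaw": 30}, {"travel": [0, 0, 0], "roll": 0, "jaw": 30}]}}

```text
clock: 64.95
tool_pos: [0.4814, -0.0308, 0.1401]
orientation: [-180.0, -0.1, 0.0]
force: [-1.4, -0.2, 8.0]
opening: 0.0333
gripper_force: 30.0
```

{"name": "apply_moves", "arguments": {"targets": [{"travel": [0, -0.6, 0], "roll": 3, "jaw": 30}, {"travel": [-0.2, 0, 0], "roll": -3, "jaw": 30}, {"travel": [-0.2, 0, 0], "roll": -3, "jaw": 30}, {"travel": [-0.2, 0, 0], "roll": 3, "jaw": 30}, {"travel": [-0.2, 0, 0], "roll": 3, "jaw": 30}, {"travel": [-0.2, 0, 0], "roll": -3, "jaw": 30}, {"travel": [-0.2, 0, 0], "roll": -3, "jaw": 30}, {"travel": [-0.2, 0, 0], "roll": 3, "jaw": 30}, {"travel": [0, 0, 0], "roll": 0, "jaw": 30}]}}

```text
clock: 65.85
tool_pos: [0.4804, -0.0301, 0.1401]
orientation: [-180.0, -0.2, 0.0]
force: [0.5, -1.4, 5.7]
opening: 0.033
gripper_force: 30.0
```

No drop in any sweep, so the freehub rests flat on the sleeve and cannot go further: a hollow 18 mm deep over a 20 mm seal-and-sleeve stack stops 2 mm high. I'll centre it, release, and fetch the red cap.

{"name": "apply_moves", "arguments": {"targets": [{"travel": [0, 0, -1], "roll": 0, "jaw": 30}, {"travel": [0.3, 0.5, 0], "roll": 0, "jaw": 30}, {"travel": [0, 0, 0.7], "roll": 0, "jaw": 30}, {"travel": [0, 0, 0], "roll": 0, "jaw": 45}, {"travel": [0, 0, 0], "roll": 0, "jaw": 50}, {"travel": [0, 0, 0], "roll": 0, "jaw": 50}, {"travel": [0, 0, -25], "roll": 0, "jaw": 50}, {"travel": [0, 0, -25], "roll": 0, "jaw": 50}, {"travel": [-10, 40, 0], "roll": 0, "jaw": 50}, {"travel": [-15, 48, 0], "roll": 0, "jaw": 50}]}}

```text
clock: 66.85
tool_pos: [0.455, -0.1184, 0.19]
orientation: [-180.0, -0.1, 0.3]
force: [1.1, 0.2, -0.5]
opening: 0.0499
gripper_force: 0.0
```

{"name": "apply_moves", "arguments": {"targets": [{"travel": [-14, 48, 10], "roll": 0, "jaw": 50}, {"travel": [0, 30, 25], "roll": 0, "jaw": 50}, {"travel": [0, 0, 35], "roll": 0, "jaw": 50}, {"travel": [0, 0, 35], "roll": 0, "jaw": 50}, {"travel": [0, 0, 20], "roll": 0, "jaw": 50}, {"travel": [0, 0, 0], "roll": 0, "jaw": 50}, {"travel": [0, 0, 0], "roll": 0, "jaw": 50}]}}

```text
clock: 67.55
tool_pos: [0.4407, -0.1957, 0.0647]
orientation: [180.0, 0.1, 0.1]
force: [0.8, -0.2, -0.4]
opening: 0.0497
gripper_force: 0.0
```

Run:
```python
from h import *
o,im=look('w17'); print(o['clock'],o['tool_pos'],o['force'],o['opening'])
for b in blobs(mask(im,'red'),60):
    P=trayz(b[0],o['tool_pos'][2]-.010); print(*b,P)
```

```text
67.55 [ 0.4407 -0.1957  0.0647] [ 0.845  -0.215  -0.3829] 0.04974546513311502
[255.5 217. ] 36 41 854 [ 1.5287  1.2966 54.6836]
```

{"name": "apply_moves", "arguments": {"targets": [{"travel": [1, 1.6, 20], "roll": 0, "jaw": 50}, {"travel": [0, 0, 13], "roll": 0, "jaw": 50}, {"travel": [0, 0, 2.5], "roll": 0, "jaw": 50}, {"travel": [0, 0, 0], "roll": 0, "jaw": 50}, {"travel": [0, 0, 0], "roll": 0, "jaw": 20}, {"travel": [0, 0, 0], "roll": 0, "jaw": 18}, {"travel": [0, 0, 0], "roll": 0, "jaw": 18}, {"travel": [0, 0, 0], "roll": 0, "jaw": 18}, {"travel": [0, 0, 0], "roll": 0, "jaw": 18}, {"travel": [0, 0, 0], "roll": 0, "jaw": 18}]}}

```text
clock: 68.6
tool_pos: [0.442, -0.1972, 0.0294]
orientation: [180.0, -0.0, 0.1]
force: [-0.5, 0.7, 5.6]
opening: 0.0212
gripper_force: 30.0
```

{"name": "apply_moves", "arguments": {"targets": [{"travel": [0, 0, -20], "roll": 0, "jaw": 18}, {"travel": [0, 0, -45], "roll": 0, "jaw": 18}, {"travel": [0, 0, -45], "roll": 0, "jaw": 18}, {"travel": [0, 0, -45], "roll": 0, "jaw": 18}, {"travel": [0, -40, -20], "roll": 0, "jaw": 18}, {"travel": [0, -48, 0], "roll": 0, "jaw": 18}, {"travel": [0, -48, 0], "roll": 0, "jaw": 18}, {"travel": [0, -31, 0], "roll": 0, "jaw": 18}, {"travel": [0, 0, 0], "roll": 0, "jaw": 18}, {"travel": [0, 0, 0], "roll": 0, "jaw": 18}]}}

```text
clock: 69.6
tool_pos: [0.4414, -0.0296, 0.204]
orientation: [-180.0, 0.0, 0.2]
force: [0.3, -0.2, -0.3]
opening: 0.0214
gripper_force: 30.0
```

Run:
```python
from h import *
o,im=look('w18'); print(o['clock'],o['tool_pos'],o['opening']); hub(im,o)
for b in blobs(mask(im,'red'),20): print(*b, 'foot +13:',trayz((b[0][0],b[0][1]-(b[2]-1)/2),.0289))
b=blobs(mask(cv2.imread('pics/w12.png'),'red'),20)[0]; print('w12',b)
```

```text
69.6 [ 0.4414 -0.0296  0.204 ] 0.02139290604934535
ring ((254.7149200439453, 159.47618103027344), (35.28013610839844, 35.70551300048828), 66.86346435546875) tool@.132 [38.3023  0.8034 71.9629] @.130 [37.986   0.8141 73.9629]
tip [255.5 160. ] [39.2092  1.2945 63.9629]
green n 7 [[-9.7, -6.5], [-9.7, -5.5], [-10.7, -4.5], [-9.7, -4.5], [-10.7, -3.5], [-9.7, -3.5], [-9.7, -2.5]]
[253. 234.] 41 35 947 foot +13: [10.9226 -0.3963 28.9   ]
w12 (array([253., 234.]), np.int32(41), np.int32(35), np.int32(949))
```

Tip at tool (39.2, 1.3), and the cap sits in the grip as before. I'll place it with the same offset that worked the first time.

{"name": "apply_moves", "arguments": {"targets": [{"travel": [20, 1.5, 0], "roll": 0, "jaw": 18}, {"travel": [20, 0, 0], "roll": 0, "jaw": 18}, {"travel": [0, 0, 0], "roll": 0, "jaw": 18}, {"travel": [0, 0, 15], "roll": 0, "jaw": 18}, {"travel": [0, 0, 12], "roll": 0, "jaw": 18}, {"travel": [0, 0, 4], "roll": 0, "jaw": 18}, {"travel": [0, 0, 3], "roll": 0, "jaw": 18}, {"travel": [0, 0, 2], "roll": 0, "jaw": 18}, {"travel": [0, 0, 2], "roll": 0, "jaw": 18}, {"travel": [0, 0, 0], "roll": 0, "jaw": 18}]}}

```text
clock: 70.65
tool_pos: [0.4816, -0.0316, 0.1661]
orientation: [-180.0, -0.0, 0.1]
force: [0.7, 0.2, 0.6]
opening: 0.0213
gripper_force: 30.0
```

{"name": "apply_moves", "arguments": {"targets": [{"travel": [0, 0, 1.5], "roll": 0, "jaw": 18}, {"travel": [0, 0, 1.5], "roll": 0, "jaw": 18}, {"travel": [0, 0, 0], "roll": 0, "jaw": 18}]}}

```text
clock: 70.95
tool_pos: [0.4815, -0.0317, 0.1629]
orientation: [180.0, 0.0, 0.1]
force: [0.7, -0.6, -0.4]
opening: 0.0216
gripper_force: 30.0
```

{"name": "apply_moves", "arguments": {"targets": [{"travel": [0, 0, 0.8], "roll": 0, "jaw": 18}, {"travel": [0, 0, 0], "roll": 0, "jaw": 18}]}}

```text
clock: 71.15
tool_pos: [0.4815, -0.0317, 0.1622]
orientation: [180.0, 0.0, 0.1]
force: [-1.0, 0.4, -0.4]
opening: 0.0212
gripper_force: 30.0
```

{"name": "apply_moves", "arguments": {"targets": [{"travel": [0, 0, 0.7], "roll": 0, "jaw": 18}, {"travel": [0, 0, 0], "roll": 0, "jaw": 18}]}}

```text
clock: 71.35
tool_pos: [0.4815, -0.0317, 0.1615]
orientation: [180.0, 0.0, 0.1]
force: [-0.1, -0.1, -0.0]
opening: 0.0212
gripper_force: 30.0
```

{"name": "apply_moves", "arguments": {"targets": [{"travel": [0, 0, 0.7], "roll": 0, "jaw": 18}, {"travel": [0, 0, 0], "roll": 0, "jaw": 18}]}}

```text
clock: 71.55
tool_pos: [0.4819, -0.0317, 0.1614]
orientation: [180.0, -0.0, 0.1]
force: [-1.0, -0.1, 3.7]
opening: 0.0212
gripper_force: 30.0
```

The cap is in contact on the freehub. I'll release, retreat, and check with a last look by masks.

{"name": "apply_moves", "arguments": {"targets": [{"travel": [0, 0, -0.3], "roll": 0, "jaw": 30}, {"travel": [0, 0, 0], "roll": 0, "jaw": 40}, {"travel": [0, 0, 0], "roll": 0, "jaw": 45}, {"travel": [0, 0, -10], "roll": 0, "jaw": 45}, {"travel": [0, 0, -25], "roll": 0, "jaw": 45}, {"travel": [-20, 0, -10], "roll": 0, "jaw": 45}, {"travel": [-20, 0, 0], "roll": 0, "jaw": 45}, {"travel": [0, 0, 0], "roll": 0, "jaw": 45}, {"travel": [0, 0, 0], "roll": 0, "jaw": 45}]}}

```text
clock: 72.45
tool_pos: [0.4418, -0.0316, 0.207]
orientation: [-180.0, -0.1, 0.1]
force: [0.6, -0.0, 0.0]
opening: 0.0451
gripper_force: 0.0
```

Run:
```python
from h import *
o,im=look('w19'); print(o['clock'],o['tool_pos'],o['force'],o['opening'])
for b in blobs(mask(im,'red'),60): print(*b, 'ctr@.14',trayz(b[0],o['tool_pos'][2]-.14)+1000*np.r_[o['tool_pos'][0],0,0])
t=cv2.cvtColor(ctrl.snapshot('top'),cv2.COLOR_RGB2BGR)
for c in('red','blue','green'): print(c,[(b[0].tolist(),int(b[3])) for b in blobs(mask(t,c),10) if 120<b[0][0]<380 and b[0][1]>160])
```

```text
72.45 [ 0.4418 -0.0316  0.207 ] [ 0.6022 -0.0091  0.0209] 0.04506247044751149
[253. 159.] 37 37 749 ctr@.14 [481.191   -0.4046  67.0396]
red []
blue []
green []
```

The cap sits round and centred on the axle (37 px round, at x 0.481), and nothing else was disturbed. I'll hand in.

```bash
python3 -c "
from plant import ctrl
print(ctrl.close_job())"
```

```text
the job is handed in; nothing more can be done
None
```

I handed the job in with seal, sleeve, freehub and red cap stacked in order and released, but by touch the freehub stopped about 2 mm above its stated seated height, so the cap is 2 mm high too; repeated searches could not get it lower, so it may not count as fully seated. I also took the red cap off once and lifted the freehub off twice while looking for the cause, re-centred the sleeve, left the black cap alone, and viewed 17 pictures, over the limit of 14.

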